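# Bolt down the polishing head and gauge its coupling gap

### The arm

A 6-joint arm with a two-finger parallel gripper is mounted at the origin on the work surface. World frame = base frame: x ahead of the robot, y to its left, z up, the work surface at z = 0. Lengths are in m, angles in rad, forces in N, time in s.
With the tool pointing down it reaches from about 0.3 to 0.875 m from the base axis. Payload 6.4 kg.
Tool frame: the origin (TCP) lies at the very end of the fingers, on their centre line; the grasp point (between the pads) lies tcp_to_grasp behind it (tcp_to_grasp is the distance from the TCP to the grasp point, in m); z points along the fingers, y is the direction in which the jaws open and shut (so a half turn about z gives the same grasp; the last joint's range is limited). The gripper opens to 85 mm and grips with 20 to 120 N. Pads are 22 mm wide; open, the fingers measure 114 mm over their backs; the gripper's body (76 mm by 85 mm) begins 54 mm behind the grasp point. The pads swing forward as they close: fully open they stand 13 mm farther back than shut.
Start: joints at [0.929, 0.181, 1.607, -0, 1.354, -0.206], TCP at [0.243, 0.521, 0.231] pointing down, gripper open.
Joint ranges: [-2.99, 2.99], [-0.89, 2.07], [0.3, 2.58], [-1.14, 4.28], [0, 2.63], [-3.12, 3.12]. Speed limits (rad/s): [2.57, 2.57, 3.01, 3.14, 3.14, 3.14].

### API

Orientations are given as a unit quaternion [w, x, y, z].
In Python, from bench import get_obs, camera, hand_in, tcp_to_grasp gives the robot as it stands.
- The arm moves only by the shell command python3 -m inch 'ROWS' [OPENING]. ROWS is JSON, a list of rows, each an object with "delta_pos": the shift along the tool's x, y, z in cm, a list of three; "rotation": the turn, a rotation vector about the tool's x, y, z in rad, a list of three. In form: [{"delta_pos": [x, y, z], "rotation": [rx, ry, rz]}, ...]. A call has 1 to 10 rows; each row shifts and turns the commanded pose from where the row before left it, along the tool's axes as they then stand; what a row does not reach is not made up. A row lasts 1/10 s, in which the tool goes at most 50 mm and 8.59 degrees, less where a joint would pass 70% of its speed; a pose out of reach is approached as far as the arm can. A call is refused whole if a number of a shift passes 5 or a number of a turn 0.15, either way. A call with a gripper value outside its range is refused whole. OPENING is the finger opening in cm, from 0 to 8.54, set as the call begins (- or left out, the last holds). The fingers move at their own pace and stop on an object; the grip force is fixed at half the most. Time passes only in rows, so rows that do not move let the fingers close. It gives the time, the measured TCP pose, the force and the opening at its end, in the units of the state.
- get_obs(): the state, without advancing time (a new reading comes with each control period).
- camera(name): name is "scene" or "top" or "wrist"; returns a dict with "color" (384x512x3 uint8, red, green, blue), "vfov" (degrees; the focal length in pixels is half the picture's height over the tangent of half this angle, whatever the lens; pixels are square), "cx", "cy" (the principal point, pixels), "eye" and "orientation" of the camera in the world; the wrist camera has in their place "T_tool_cam" (4x4, takes a point from camera to tool coordinates, whose origin is the TCP and whose axes are the flange's). Camera axes: x right, y down, z forward; pixel columns grow to the right and rows downward; lengths in m; the calibration is good to about 2 mm. A picture is of the moment at which its call begins: read the wrist's pose just before it. There is no depth.
- hand_in(): hands the job in, once; it reports no verdict.
The state is a dict: "time_s": time; "q": joint angles; "dq": joint speeds; "joint_efforts": joint torques, N m; "eef_pos": TCP position; "eef_rot": TCP orientation; "wrist_force": force on the tool from outside, world axes, zero at the start; "torque": the same for the moment, N m; "opening": opening from 0.0 (shut) to 1.0 (fully open).
Only numpy, scipy, OpenCV 4.12 (cv2) and the standard library are available. Lean on these libraries where they do the work, as an engineer would, in place of code of your own. Each camera call takes 0.05 s, during which the arm holds its last target.

### The job

Drop the two loose hold-down bolts into the two empty holes in the near (robot) side of the bearing pedestal's foot, heads fully down. Then take the taper gauge from its stand and slide it straight down from above into the middle of the gap between the two coupling discs until it drags snugly on both faces, without forcing it, and finish holding it still at that depth, upright and in your grip, so that I can read the gap. Leave the oil bottle, the bar of polishing compound and the wrench where they are.

Things in the scene. Friction and masses are not known exactly. Their poses are not given: they have to be found in the camera images.
- machine: Polishing head fixed to the bench: grey bed 40 mm high, green bearing pedestal, steel coupling. Origin on the bench under the middle of the coupling; y along the shaft from pedestal (-y) to motor (+y); -x the near (robot) side. Shaft 96 mm over the bench. Pedestal foot top at 55 mm, 262 mm across, y -171 to -54; housing 72 mm across, top at 132; grey felt wheel 136 mm diameter, y -182 to -209, top at 164.
- motor: Blue motor bolted to the bed, same axes as the machine, origin under the coupling on the bench, shifted up to 2 mm along the shaft. Casing 110 mm diameter about the shaft, top 151 mm over the bench, from y 64 to 223 mm.
- hole0 (a point): Centre of the mouth of one empty bolt hole, on the top of the pedestal foot (55 mm over the bench), 110 mm to the near side of the shaft, nearer the coupling. Upright hole 14.5 mm in diameter, 55 mm deep.
- hole1 (a point): The same for the other empty hole, 80 mm further from the coupling along the shaft. Either bolt may go in either hole.
- bolt_a: Loose steel M12 cap-head bolt standing head up in a drilled wooden block (42 mm high). Dark round head 18 mm in diameter, 12 mm high; shank 12 mm in diameter, 50 mm long, chamfered end. Origin at the centre of the underside of the head; z up along the bolt. At the start the underside of the head is 62 mm over the bench, the shank 30 mm deep in the block.
- bolt_b: The other bolt, alike, 90 mm from the first in the same block.
- gauge: Aluminium taper gauge with red handle, tip down in a slot of a dark wooden stand. Blade 84 mm long, 18 mm wide (its x); thickness (its y) grows evenly on both sides from 2 mm at the tip to 16 mm at the handle. Handle 30 (x) by 22 (y) by 46 mm high, from 84 to 130 mm above the tip. Origin at the centre of the tip; z up to the handle. About 150 g. Stands with its tip 8 mm over the bench.
- gauge_stand: Dark wooden stand, 70 mm (x) by 100 mm (y) by 92 mm high, fixed; origin under its centre. The slot 21 mm by 18 mm in its top holds the gauge, whose handle rests on the top.
- bolt_block: Light wooden block, 70 mm (x) by 150 mm (y) by 42 mm high, fixed; origin under its centre; the bolts stand in holes 45 mm either side of the centre along its y; the hole at the centre is empty.
- hub_spindle: Coupling disc on the pedestal side, steel, fixed, 100 mm diameter, 20 mm thick. Origin at the centre of its gap face, on the shaft axis; y along the shaft, across the gap to the motor; z up: top of the rim 50 mm above the origin. Three 12 mm pins bridge the gap 33 mm from the axis, one straight below it and two 29 mm to either side, 17 mm above it: clear at the top.
- hub_motor: Coupling disc on the motor side, alike and rigid, origin at the centre of its gap face, same axes (its body lies to +y). The gap between the faces differs from time to time, 6 to 10 mm; centred, the gauge touches both rims when its tip is 24 to 48 mm below their top.
- oil_bottle: Yellow oil bottle, 56 mm diameter, 150 mm high; origin under its centre. To be left alone.
- compound_bar: Green bar of polishing compound worn down at one end, paper round that end, 50 x 130 x 40 mm; origin under its centre. To be left alone.
- wrench: Steel wrench 190 mm long lying on the bench on the near side of the machine; origin under its middle. To be left alone.

How it is judged:
On the way, in this order (a step that is already met when the one before it is completed fails the run):
1. both bolts stand in the two empty foot holes, heads down on the foot ((((z of bolt_a in the frame of hole0 between -0.004 and 0.003 m and horizontal distance between bolt_a and hole0 below 0.004 m and angle between bolt_a's own z axis and vertical below 0.08 rad) and (z of bolt_b in the frame of hole1 between -0.004 and 0.003 m and horizontal distance between bolt_b and hole1 below 0.004 m and angle between bolt_b's own z axis and vertical below 0.08 rad)) or ((z of bolt_a in the frame of hole1 between -0.004 and 0.003 m and horizontal distance between bolt_a and hole1 below 0.004 m and angle between bolt_a's own z axis and vertical below 0.08 rad) and (z of bolt_b in the frame of hole0 between -0.004 and 0.003 m and horizontal distance between bolt_b and hole0 below 0.004 m and angle between bolt_b's own z axis and vertical below 0.08 rad)))), for 0.2 s.
2. the gauge, held upright in the gap, drags on both coupling faces (contact force between gauge and hub_spindle above 0.7 N and contact force between gauge and hub_motor above 0.7 N and z of gauge in the frame of hub_spindle between -0.015 and 0.038 m and x of gauge in the frame of hub_spindle between -0.01 and 0.01 m and angle between gauge's own z axis and vertical below 0.1 rad and angle between the y axis of gauge and the y axis of hub_spindle, either way round below 0.15 rad and contact force between the fingers and gauge above 1.5 N), for 0.3 s.
At the end, for the whole second after the job is handed in: Both bolts home in the foot holes (head within 3 mm of the foot, 4 mm of centre, upright). Gauge held still in the fingers, upright within 0.1 rad, square to the gap within 0.15 rad, within 10 mm of the discs' middle, tip 12 mm or more below the rims, pressing on both faces with 0.7 N or more (all of step 2 and (((z of bolt_a in the frame of hole0 between -0.004 and 0.003 m and horizontal distance between bolt_a and hole0 below 0.004 m and angle between bolt_a's own z axis and vertical below 0.08 rad) and (z of bolt_b in the frame of hole1 between -0.004 and 0.003 m and horizontal distance between bolt_b and hole1 below 0.004 m and angle between bolt_b's own z axis and vertical below 0.08 rad)) or ((z of bolt_a in the frame of hole1 between -0.004 and 0.003 m and horizontal distance between bolt_a and hole1 below 0.004 m and angle between bolt_a's own z axis and vertical below 0.08 rad) and (z of bolt_b in the frame of hole0 between -0.004 and 0.003 m and horizontal distance between bolt_b and hole0 below 0.004 m and angle between bolt_b's own z axis and vertical below 0.08 rad))) and linear speed of gauge below 0.01 m/s); the arm keeps its last pose, push and grip.
It fails at once if the gauge is forced: it presses on a coupling face with more than 50 N (contact force between gauge and hub_spindle above 50 N or contact force between gauge and hub_motor above 50 N).
It fails at once if the oil bottle, compound bar or wrench is moved by more than 30 mm (distance of any of oil_bottle, compound_bar, wrench from where it was at the start of the episode above 0.03 m).
It also fails if it takes over 72 s, if anything falls off the work surface, if the arm or the gripper's body presses on something with over 40 N, if the wrist force passes 120 N, or if a joint passes its speed limit or range.

## Working session

There is one attempt and no reset: what is moved stays moved. The work goes in short steps, Python scripts to look and compute and a shell command to move; the robot and the scene stay as the last step left them, time stands still between calls to the robot, and variables do not carry over. Pictures are saved under pics/ and viewed, and the job is handed in when it is done.

```bash
ls; mkdir -p pics; python3 - <<'E'
from bench import *
import cv2
o=get_obs();print(o, tcp_to_grasp)
for n in ("scene","top","wrist"):
    c=camera(n);cv2.imwrite(f"pics/{n}0.png",c["color"][:,:,::-1])
    print({k:v for k,v in c.items() if k!="color"})
E
```

```text
pics
{'time_s': 0.0, 'q': array([ 9.28701391e-01,  1.81535800e-01,  1.60802898e+00, -1.33627185e-05,
        1.35378305e+00, -2.06305490e-01]), 'dq': array([ 0.00197652,  0.00056201, -0.00044883, -0.00031851,  0.00034711,
        0.00050175]), 'joint_efforts': array([-6.85507621e-04, -4.44856346e+01, -3.51335549e+01, -1.55040966e-04,
        8.78585415e-03, -8.58311129e-07]), 'eef_pos': array([0.24237182, 0.5208063 , 0.23037696]), 'eef_rot': array([-3.55262232e-04,  2.16173113e-01,  9.76354656e-01, -8.02489058e-04]), 'wrist_force': array([0.73377591, 0.57744516, 0.47501234]), 'torque': array([-0.05199989,  0.01319067, -0.00542959]), 'opening': 1.0017870551480248} 0.0187
{'vfov': 54.18466209385262, 'cx': 262.5367753243195, 'cy': 187.7543042278306, 'eye': array([ 1.04857211, -0.364804  ,  0.7688322 ]), 'orientation': array([-0.32924271,  0.84050589,  0.3975846 , -0.16454656])}
{'vfov': 52.57864495790761, 'cx': 256.72089930777634, 'cy': 194.63121967089918, 'eye': array([0.49294728, 0.02456332, 1.17523022]), 'orientation': array([ 0.00824696, -0.69693392,  0.71637488, -0.03197066])}
{'vfov': 71.31500391321157, 'cx': 259.4923395204765, 'cy': 192.02568307536504, 'T_tool_cam': array([[-2.05918788e-04, -9.53595735e-01, -3.01089905e-01,
         7.77167837e-02],
       [ 9.99999964e-01, -2.47395424e-04,  9.96261906e-05,
         9.81132506e-04],
       [-1.69491375e-04, -3.01089874e-01,  9.53595752e-01,
        -1.43570588e-01],
       [ 0.00000000e+00,  0.00000000e+00,  0.00000000e+00,
         1.00000000e+00]])}
```

View pics/scene0.png

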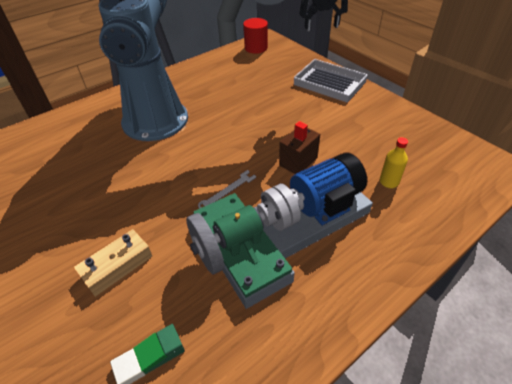

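View pics/top0.png

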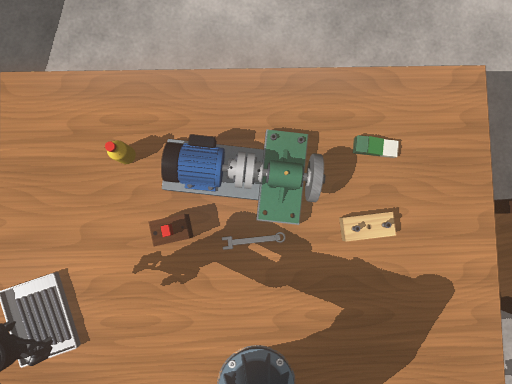

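View pics/wrist0.png

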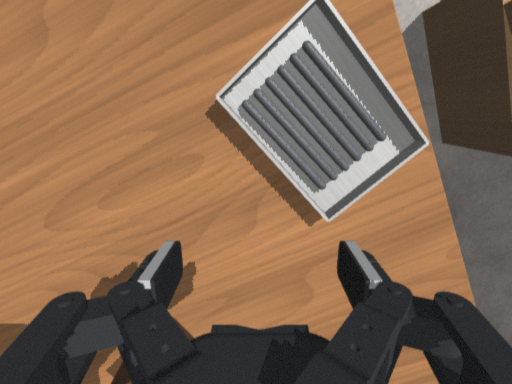

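The top view has the bolts near (356,228) and (386,226), the gauge handle at (166,230), the foot around (283,175) and its two near holes near (265,212) and (293,215). I'll enlarge it next.

```bash
cat > h.py <<'E'
import numpy as np,cv2
from bench import *
from scipy.spatial.transform import Rotation as R
def rot(q): return R.from_quat([q[1],q[2],q[3],q[0]])
def snap(n,name=None):
    o=get_obs();c=camera(n)
    if n=="wrist":
        T=np.eye(4);T[:3,:3]=rot(o['eef_rot']).as_matrix();T[:3,3]=o['eef_pos']
        M=T@c["T_tool_cam"];c['Rm']=M[:3,:3];c['e']=M[:3,3]
    else: c['Rm']=rot(c['orientation']).as_matrix();c['e']=np.array(c['eye'])
    c['f']=192/np.tan(np.radians(c['vfov']/2))
    c['bgr']=c['color'][:,:,::-1].copy()
    if name: cv2.imwrite(f"pics/{name}.png",c['bgr'])
    return c
def ray(c,u,v):
    return c['Rm']@np.array([(u-c['cx'])/c['f'],(v-c['cy'])/c['f'],1])
def onz(c,u,v,z):
    d=ray(c,u,v);return c['e']+d*(z-c['e'][2])/d[2]
def proj(c,p):
    a=c['Rm'].T@(np.asarray(p)-c['e']);return np.array([c['cx'],c['cy']])+c['f']*a[:2]/a[2]
def crop(c,name,x0,y0,x1,y1,s):
    cv2.imwrite(f"pics/{name}.png",cv2.resize(c['bgr'][y0:y1,x0:x1],None,fx=s,fy=s,interpolation=cv2.INTER_CUBIC))
def tri(a,b):
    # a,b: (cam,u,v)
    A=np.zeros((3,3));y=np.zeros(3)
    for c,u,v in(a,b):
        d=ray(c,u,v);d/=np.linalg.norm(d);P=np.eye(3)-np.outer(d,d);A+=P;y+=P@c['e']
    return np.linalg.solve(A,y)
E
python3 - <<'E'
from h import *
c=snap("top")
crop(c,"top_m",150,120,340,255,4.2)
crop(c,"top_b",335,200,405,250,8)
E
```

```text
(no output)
```

View pics/top_m.png

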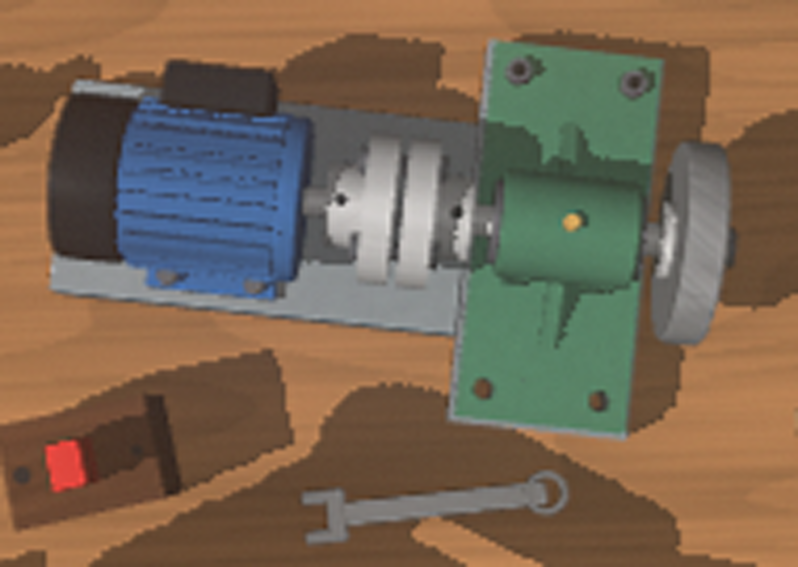

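View pics/top_b.png

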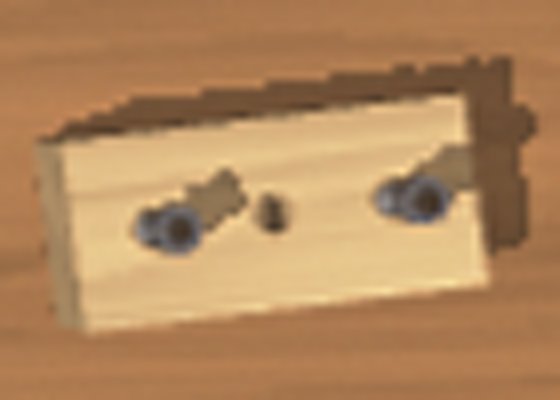

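The foot holes are at top pixels (265.2,212.4) and (292.4,215.2), the bolt head tops at (357.2,228.5) and (388.5,224.8), and the gauge handle at (166,230.7).

```bash
python3 - <<'E'
from h import *
np.set_printoptions(precision=4,suppress=True)
c=snap("top")
h0=onz(c,265.2,212.4,.055);h1=onz(c,292.4,215.2,.055)
# far bolts heads top 67mm? at 55+12
a=onz(c,357.2,228.5,.074);b=onz(c,388.5,224.8,.074);e=onz(c,335+270/8,200+214/8,.042)
g=onz(c,166,230.7,.138)
print(h0,h1,np.linalg.norm(h1-h0));print(a,b,np.linalg.norm(a-b),e);print(g)
o=get_obs();print(rot(o['eef_rot']).as_matrix(),o['time_s'])
for n,x0,y0,x1,y1 in(("sc_m",180,110,380,310),):
    crop(snap("scene"),n,x0,y0,x1,y1,3)
E
```

```text
[ 0.5043 -0.0369  0.055 ] [ 0.494  -0.1153  0.055 ] 0.079065564085304
[ 0.4509 -0.2969  0.074 ] [ 0.4588 -0.3876  0.074 ] 0.09104500267925532 [ 0.4538 -0.3407  0.042 ]
[0.4626 0.2312 0.138 ]
[[-0.9065  0.4221 -0.0005]
 [ 0.4221  0.9065 -0.0007]
 [ 0.0002 -0.0009 -1.    ]] 0.25
```

View pics/sc_m.png

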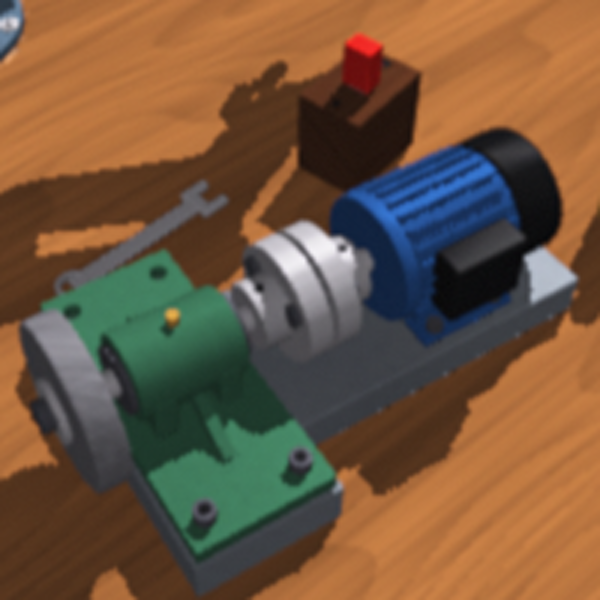

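```bash
cat > d.py <<'E'
import sys
from h import *
# usage: d.py x y z : tool-frame cm from the present pose to the target; yaw now
o=get_obs();M=rot(o['eef_rot']).as_matrix()
t=np.array([float(v) for v in sys.argv[1:4]])
print("t",round(o['time_s'],2),"pos",o['eef_pos'].round(4),"yaw",round(np.arctan2(-M[0,1],M[1,1]),4),"zax",M[:,2].round(4),"F",o['wrist_force'].round(2),"open",round(float(o['opening']),3))
print("delta cm",(M.T@(t-o['eef_pos'])*100).round(2))
E
python3 -m inch '[{"delta_pos":[0,0,0],"rotation":[0,0,-0.15]},{"delta_pos":[0,0,0],"rotation":[0,0,-0.15]},{"delta_pos":[-1.86,-4.6,0],"rotation":[0,0,0]},{"delta_pos":[-1.86,-4.6,0],"rotation":[0,0,0]},{"delta_pos":[-1.86,-4.6,0],"rotation":[0,0,0]},{"delta_pos":[-1.86,-4.6,0],"rotation":[0,0,0]},{"delta_pos":[-1.86,-4.6,0],"rotation":[0,0,0]}]'; python3 d.py 0.45 -0.30 0.20
```

```text
time_s: 1.0
eef_pos: [0.3037, 0.2791, 0.2313]
eef_rot: [0.0, 0.067, 0.998, 0.0]
wrist_force: [0.4, 0.5, 1.5]
opening: 1.005
t 1.0 pos [0.3037 0.2791 0.2313] yaw -0.1349 zax [ 6.e-04  1.e-04 -1.e+00] F [0.41 0.53 1.54] open 1.005
delta cm [-22.28 -55.42   3.13]
```

```bash
python3 -m inch '[{"delta_pos":[-1.85,-4.6,0],"rotation":[0,0,0]},{"delta_pos":[-1.85,-4.6,0],"rotation":[0,0,0]},{"delta_pos":[-1.85,-4.6,0],"rotation":[0,0,0]},{"delta_pos":[-1.85,-4.6,0],"rotation":[0,0,0]},{"delta_pos":[-1.85,-4.6,0],"rotation":[0,0,0]},{"delta_pos":[-1.85,-4.6,0],"rotation":[0,0,0]},{"delta_pos":[-1.85,-4.6,0],"rotation":[0,0,0]},{"delta_pos":[-1.85,-4.6,0],"rotation":[0,0,0]},{"delta_pos":[-1.85,-4.6,0],"rotation":[0,0,0]},{"delta_pos":[0,0,0],"rotation":[0,0,0]}]'; python3 d.py 0.45 -0.30 0.17
```

```text
time_s: 2.0
eef_pos: [0.4134, -0.1574, 0.2315]
eef_rot: [0.0, 0.071, 0.997, -0.001]
wrist_force: [-0.6, 0.4, 0.6]
opening: 0.997
t 2.0 pos [ 0.4134 -0.1574  0.2315] yaw -0.1416 zax [ 7.0e-04 -2.2e-03 -1.0e+00] F [-0.55  0.39  0.57] open 0.997
delta cm [ -5.63 -13.59   6.19]
```

```bash
python3 - <<'E'
from h import *
snap("wrist","w1")
E
```

```text
(no output)
```

View pics/w1.png

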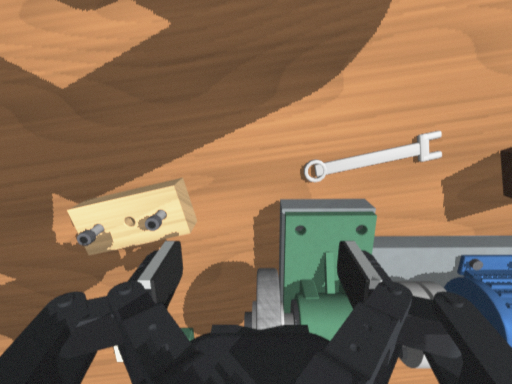

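The wrist view shows both empty holes near (301,230) and (357,230) and the bolts near (85,238) and (153,222).

```bash
python3 - <<'E'
from h import *
np.set_printoptions(precision=4,suppress=True)
c=snap("wrist")
crop(c,"w1b",60,170,210,260,5);crop(c,"w1h",270,190,390,270,6)
g=cv2.cvtColor(c['bgr'],cv2.COLOR_BGR2GRAY);hsv=cv2.cvtColor(c['bgr'],cv2.COLOR_BGR2HSV)
# holes: non-green within foot box
roi=np.zeros_like(g);roi[212:248,287:340+30]=1
m=((hsv[...,2]<75)&(roi>0)).astype(np.uint8)
n,l,s,ce=cv2.connectedComponentsWithStats(m)
for i in range(1,n):
    if s[i,4]>15: print("hole",ce[i],s[i],onz(c,*ce[i],.055))
E
```

```text
hole [359.0893 230.2857] [355 227   9   8  56] [ 0.5066 -0.0347  0.055 ]
hole [298.5111 230.6   ] [294 228   9   7  45] [ 0.4959 -0.1134  0.055 ]
hole [342.74 244.56] [339 241  10   7  50] [ 0.5246 -0.0569  0.055 ]
```

View pics/w1b.png

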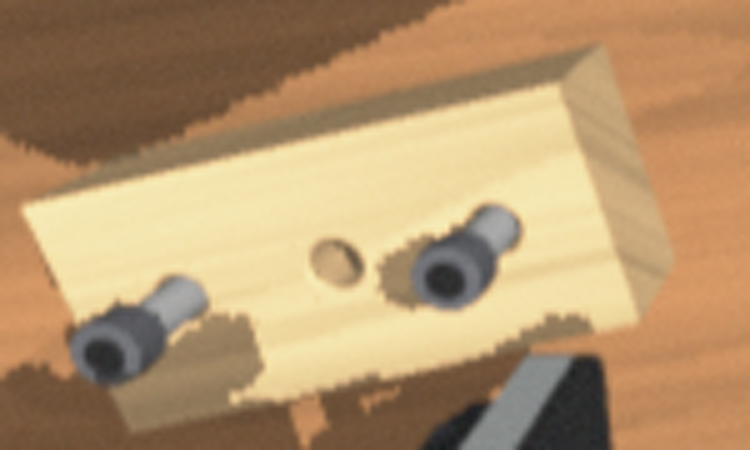

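View pics/w1h.png

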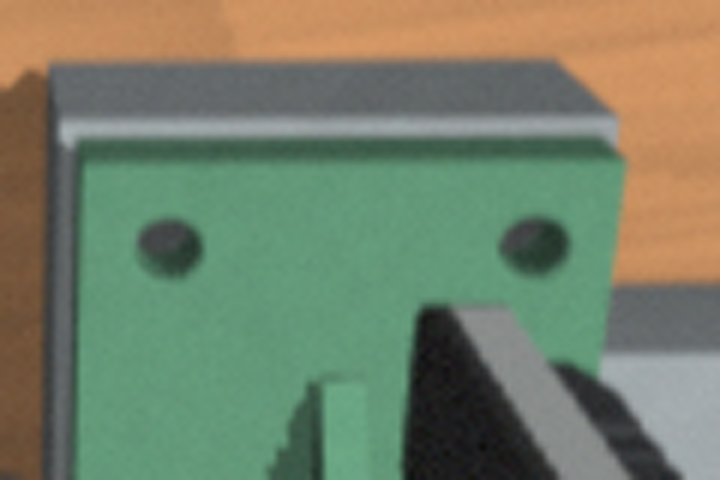

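```bash
python3 - <<'E'
from h import *
np.set_printoptions(precision=4,suppress=True)
c=snap("wrist")
print(onz(c,149,226.4,.074),onz(c,80.6,240.7,.074),onz(c,298.3,231,.055),onz(c,359.2,230.7,.055))
E
python3 d.py 0.4532 -0.2955 0.15
python3 -m inch '[{"delta_pos":[-1.9,-4.5,1.5],"rotation":[0,0,0]},{"delta_pos":[-1.9,-4.5,1.5],"rotation":[0,0,0]},{"delta_pos":[-1.9,-4.5,1.5],"rotation":[0,0,0]},{"delta_pos":[0,0,1.5],"rotation":[0,0,0]},{"delta_pos":[0,0,0],"rotation":[0,0,0]},{"delta_pos":[0,0,0],"rotation":[0,0,0]}]' 5.0
python3 - <<'E'
from h import *
c=snap("wrist","w2")
E
python3 d.py 0.4532 -0.2955 0.15
```

```text
[ 0.4547 -0.2943  0.074 ] [ 0.4618 -0.3838  0.074 ] [ 0.4958 -0.1117  0.055 ] [ 0.5065 -0.0325  0.055 ]
t 2.15 pos [ 0.4123 -0.1518  0.2309] yaw -0.1368 zax [-8.e-04  1.e-03 -1.e+00] F [-0.69 -0.75 -0.29] open 1.001
delta cm [ -6.02 -13.69   8.07]
time_s: 2.75
eef_pos: [0.45, -0.2885, 0.1723]
eef_rot: [-0.0, 0.067, 0.998, 0.001]
wrist_force: [-0.0, -0.3, 0.4]
opening: 0.587
t 2.8 pos [ 0.4504 -0.2889  0.1731] yaw -0.1338 zax [ 4.e-04 -2.e-04 -1.e+00] F [-0.1  -0.03  0.62] open 0.589
delta cm [-0.37 -0.62  2.31]
```

View pics/w2.png

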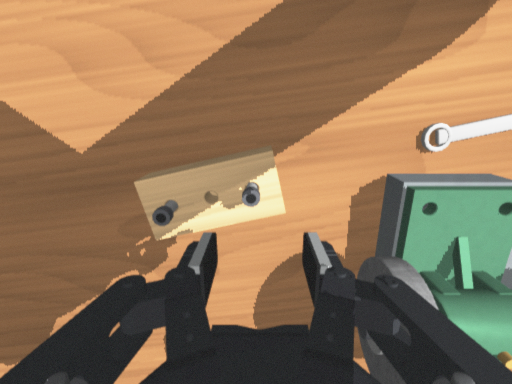

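Bolt a's head is at about (251,199), and the holes are at (430,208) and (507,209). I'll refine these from crops.

```bash
python3 - <<'E'
from h import *
np.set_printoptions(precision=4,suppress=True)
c=snap("wrist")
crop(c,"w2b",140,150,290,250,5)
g=cv2.cvtColor(c['bgr'],cv2.COLOR_BGR2HSV)[...,2]
m=np.zeros_like(g);m[200:217,420:512]=(g[200:217,420:512]<65)
n,l,s,ce=cv2.connectedComponentsWithStats(m)
for i in range(1,n):
    if s[i,4]>15: print("hole",ce[i],s[i],onz(c,*ce[i],.055))
print(onz(c,251,199,.074),onz(c,163,216,.074))
E
```

```text
hole [432.2941 204.8235] [430 203   6   6  17] [ 0.4937 -0.112   0.055 ]
hole [508.4062 205.4688] [504 203   8   7  32] [ 0.505  -0.0334  0.055 ]
[ 0.4557 -0.2966  0.074 ] [ 0.4616 -0.3845  0.074 ]
```

View pics/w2b.png

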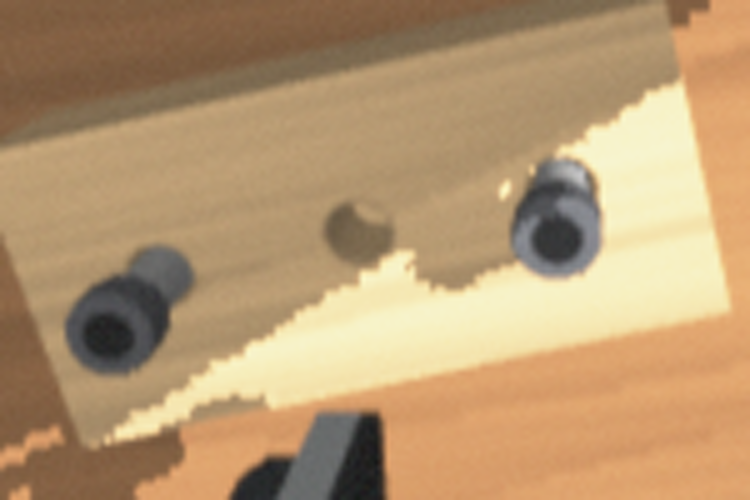

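```bash
python3 d.py 0.4543 -0.2965 0.058
```

```text
t 2.85 pos [ 0.4506 -0.2892  0.1735] yaw -0.1337 zax [ 0.0011 -0.001  -1.    ] F [0.4  1.02 0.52] open 0.582
delta cm [-0.45 -0.67 11.55]
```

```bash
python3 -m inch '[{"delta_pos":[-0.45,-0.67,2.0],"rotation":[0,0,0]},{"delta_pos":[0,0,3],"rotation":[0,0,0]},{"delta_pos":[0,0,3],"rotation":[0,0,0]},{"delta_pos":[0,0,2],"rotation":[0,0,0]},{"delta_pos":[0,0,1.0],"rotation":[0,0,0]},{"delta_pos":[0,0,0],"rotation":[0,0,0]},{"delta_pos":[0,0,0],"rotation":[0,0,0]}]'
python3 d.py 0.4543 -0.2965 0.058
python3 - <<'E'
from h import *
c=snap("wrist")
crop(c,"w3b",160,170,360,320,4)
E
```

```text
time_s: 3.55
eef_pos: [0.4544, -0.298, 0.0637]
eef_rot: [0.001, 0.068, 0.998, -0.001]
wrist_force: [-0.0, 0.1, -0.4]
opening: 0.588
t 3.55 pos [ 0.4544 -0.298   0.0637] yaw -0.1351 zax [ 0.0015 -0.0016 -1.    ] F [-0.03  0.11 -0.39] open 0.588
delta cm [0.03 0.14 0.57]
```

View pics/w3b.png

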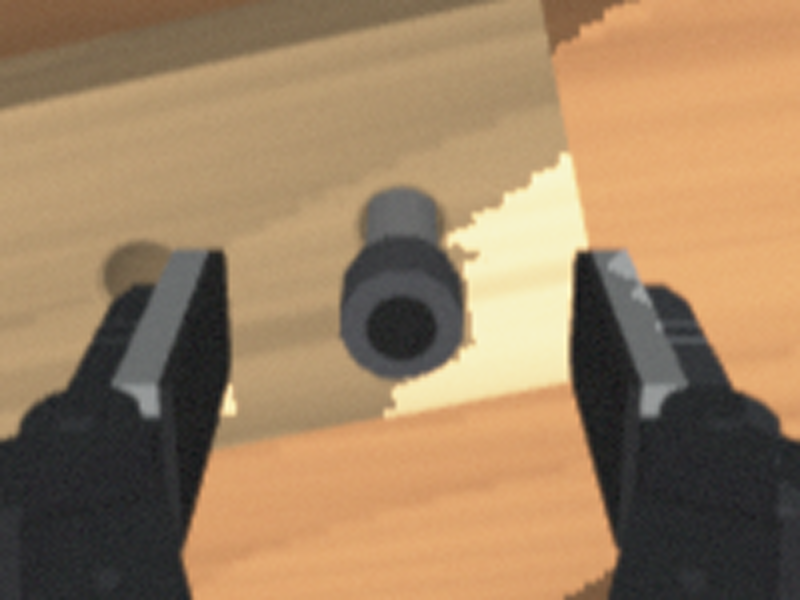

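The head sits centrally between the pads. I'll go down 5 mm and close.

```bash
python3 -m inch '[{"delta_pos":[0,0,0.5],"rotation":[0,0,0]},{"delta_pos":[0,0,0],"rotation":[0,0,0]},{"delta_pos":[0,0,0],"rotation":[0,0,0]}]'
python3 -m inch '[{"delta_pos":[0,0,0],"rotation":[0,0,0]},{"delta_pos":[0,0,0],"rotation":[0,0,0]},{"delta_pos":[0,0,0],"rotation":[0,0,0]},{"delta_pos":[0,0,0],"rotation":[0,0,0]},{"delta_pos":[0,0,0],"rotation":[0,0,0]},{"delta_pos":[0,0,0],"rotation":[0,0,0]}]' 0.5
python3 d.py 0.4543 -0.2965 0.058
python3 - <<'E'
from h import *
c=snap("wrist")
crop(c,"w4b",160,170,360,320,4)
E
```

```text
time_s: 3.9
eef_pos: [0.4536, -0.2977, 0.0575]
eef_rot: [0.0, 0.068, 0.998, -0.0]
wrist_force: [0.6, -0.7, 0.3]
opening: 0.586
time_s: 4.5
eef_pos: [0.4538, -0.2978, 0.0576]
eef_rot: [0.0, 0.068, 0.998, -0.0]
wrist_force: [0.5, 1.4, 4.0]
opening: 0.172
t 4.5 pos [ 0.4538 -0.2978  0.0576] yaw -0.1358 zax [ 4.e-04 -4.e-04 -1.e+00] F [0.52 1.41 3.96] open 0.172
delta cm [-0.03  0.13 -0.04]
```

View pics/w4b.png

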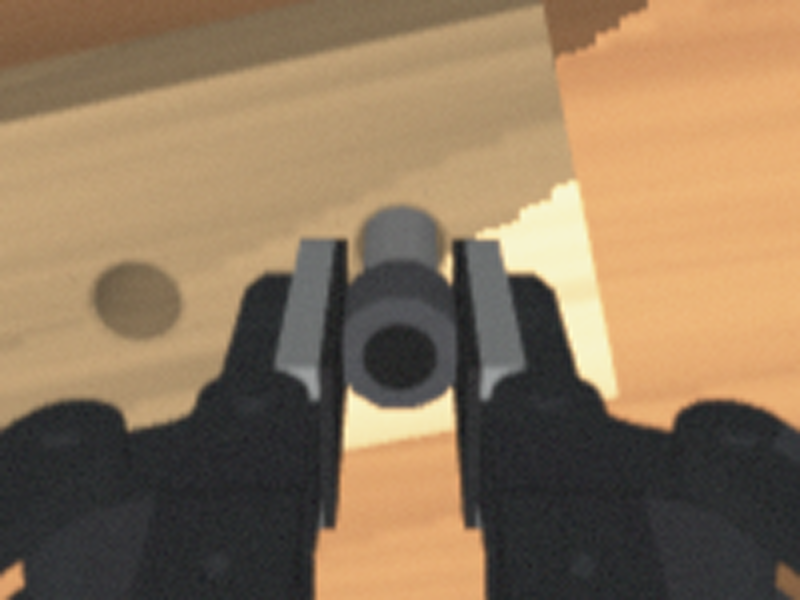

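Gripped. Next I lift it and move over hole1.

```bash
python3 -m inch '[{"delta_pos":[0,0,-1],"rotation":[0,0,0]},{"delta_pos":[0,0,-2],"rotation":[0,0,0]},{"delta_pos":[0,0,-3],"rotation":[0,0,0]},{"delta_pos":[0,0,-3],"rotation":[0,0,0]},{"delta_pos":[0,0,0],"rotation":[0,0,0]}]'
python3 d.py 0.4945 -0.1135 0.145
```

```text
time_s: 5.05
eef_pos: [0.4556, -0.2997, 0.1521]
eef_rot: [0.003, 0.068, 0.998, -0.003]
wrist_force: [0.5, -0.4, -1.0]
opening: 0.177
t 5.05 pos [ 0.4556 -0.2997  0.1521] yaw -0.1356 zax [ 0.0055 -0.0058 -1.    ] F [ 0.55 -0.38 -1.  ] open 0.177
delta cm [-1.33 18.97  0.62]
```

```bash
python3 -m inch '[{"delta_pos":[-0.3,3.8,0],"rotation":[0,0,0]},{"delta_pos":[-0.3,3.8,0],"rotation":[0,0,0]},{"delta_pos":[-0.3,3.8,0],"rotation":[0,0,0]},{"delta_pos":[-0.4,3.8,0],"rotation":[0,0,0]},{"delta_pos":[0,3.7,0],"rotation":[0,0,0]},{"delta_pos":[0,0,0],"rotation":[0,0,0]},{"delta_pos":[0,0,0],"rotation":[0,0,0]},{"delta_pos":[0,0,0],"rotation":[0,0,0]}]'
python3 d.py 0.4945 -0.1135 0.145
python3 - <<'E'
from h import *
c=snap("wrist","w5")
crop(c,"w5b",180,130,380,280,4)
E
python3 d.py 0.4945 -0.1135 0.145
```

```text
time_s: 5.85
eef_pos: [0.4918, -0.1128, 0.1469]
eef_rot: [-0.0, 0.068, 0.998, -0.0]
wrist_force: [-0.8, -0.6, -0.6]
opening: 0.176
t 5.85 pos [ 0.4918 -0.1128  0.1469] yaw -0.1362 zax [-5.e-04 -2.e-04 -1.e+00] F [-0.83 -0.55 -0.63] open 0.176
delta cm [-0.28 -0.03  0.19]
t 5.9 pos [ 0.4918 -0.1131  0.147 ] yaw -0.137 zax [-3.e-04 -2.e-04 -1.e+00] F [-0.12 -0.17 -0.32] open 0.178
delta cm [-0.27 -0.    0.2 ]
```

View pics/w5b.png

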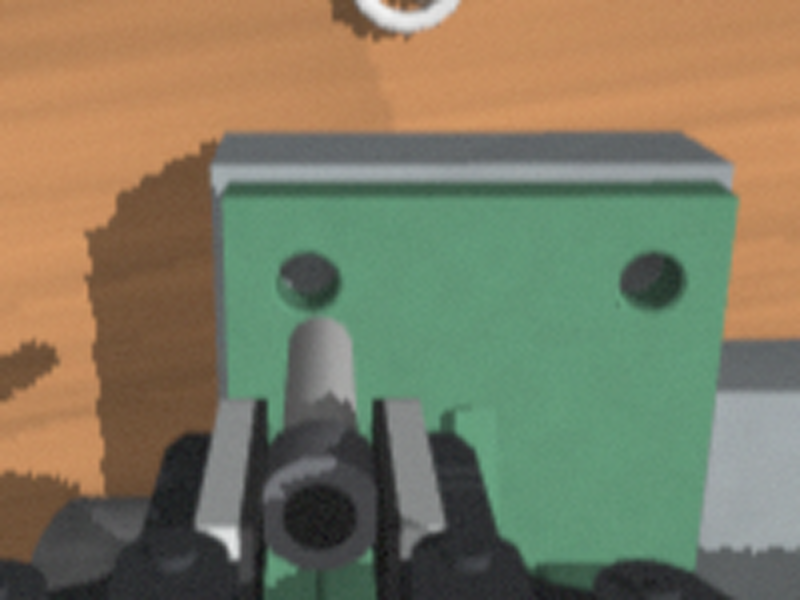

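```bash
python3 - <<'E'
from h import *
np.set_printoptions(precision=4,suppress=True)
c=snap("wrist");o=get_obs();p=o['eef_pos']
print(p,"holes",onz(c,257.25,200.25,.055),onz(c,343.25,200.25,.055))
for dz in(.0165,-.0455):
    q=proj(c,p+[0,0,dz]);print(dz,q,(q-[180,130])*4)
# bolt head top centre & end at known heights
print(onz(c,180+320/4,130+517/4,p[2]+.0165),onz(c,180+319.5/4,130+344/4,p[2]-.0455))
E
```

```text
[ 0.4918 -0.1132  0.1471] holes [ 0.4967 -0.1148  0.055 ] [ 0.5076 -0.0353  0.055 ]
0.0165 [257.2061 257.9006] [308.8245 511.6023]
-0.0455 [257.8626 214.2458] [311.4503 336.9834]
[ 0.4929 -0.1118  0.1636] [ 0.4935 -0.1119  0.1016]
```

```bash
python3 -m inch '[{"delta_pos":[-0.37,-0.24,1],"rotation":[0,0,0]},{"delta_pos":[0,0,2],"rotation":[0,0,0]},{"delta_pos":[0,0,1],"rotation":[0,0,0]},{"delta_pos":[0,0,0],"rotation":[0,0,0]},{"delta_pos":[0,0,0],"rotation":[0,0,0]}]'
python3 d.py 0.4951 -0.1161 0.107
python3 - <<'E'
from h import *
c=snap("wrist","w6")
crop(c,"w6b",180,130,380,280,4)
E
```

```text
time_s: 6.45
eef_pos: [0.4953, -0.1153, 0.1071]
eef_rot: [-0.0, 0.068, 0.998, 0.0]
wrist_force: [-0.4, 0.1, -1.0]
opening: 0.182
t 6.45 pos [ 0.4953 -0.1153  0.1071] yaw -0.1363 zax [-6.e-04  3.e-04 -1.e+00] F [-0.43  0.12 -1.04] open 0.182
delta cm [ 0.01 -0.09  0.01]
```

View pics/w6b.png

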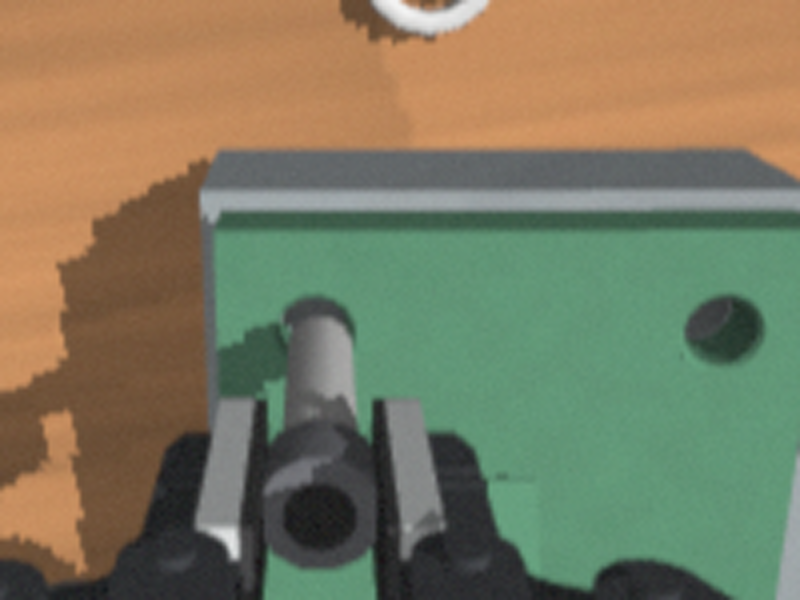

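The shank lies centred over hole1, so I lower it.

```bash
python3 -m inch '[{"delta_pos":[0,0,0.7],"rotation":[0,0,0]},{"delta_pos":[0,0,0.5],"rotation":[0,0,0]},{"delta_pos":[0,0,0.5],"rotation":[0,0,0]},{"delta_pos":[0,0,0],"rotation":[0,0,0]}]'
python3 -m inch '[{"delta_pos":[0,0,1],"rotation":[0,0,0]},{"delta_pos":[0,0,1],"rotation":[0,0,0]},{"delta_pos":[0,0,1],"rotation":[0,0,0]},{"delta_pos":[0,0,0],"rotation":[0,0,0]},{"delta_pos":[0,0,0],"rotation":[0,0,0]}]'
python3 - <<'E'
from h import *
c=snap("wrist","w7")
crop(c,"w7b",180,130,380,280,4)
E
```

```text
time_s: 6.9
eef_pos: [0.4952, -0.1151, 0.0896]
eef_rot: [-0.0, 0.068, 0.998, -0.0]
wrist_force: [1.1, -0.9, -1.3]
opening: 0.18
time_s: 7.4
eef_pos: [0.4953, -0.1152, 0.0597]
eef_rot: [-0.0, 0.068, 0.998, -0.0]
wrist_force: [2.1, -3.8, -4.0]
opening: 0.178
```

View pics/w7b.png

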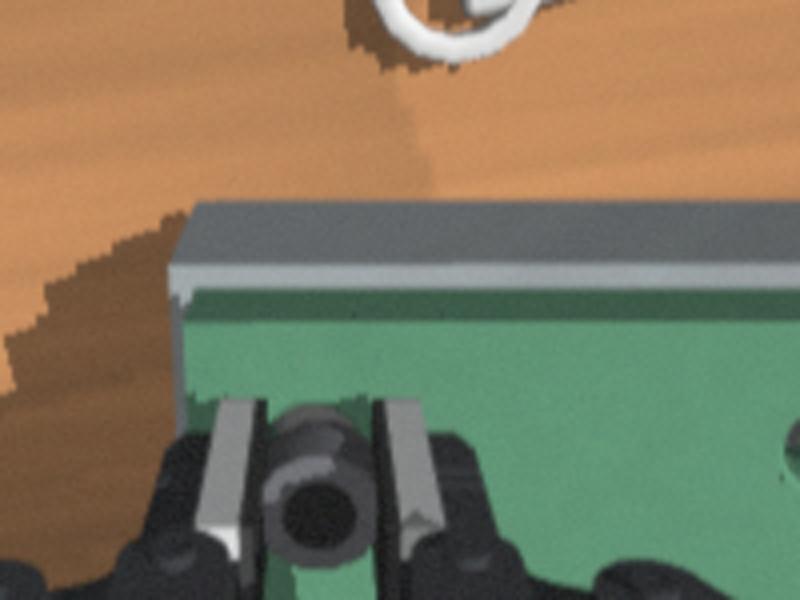

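The shank is in, with a light wall touch of about 4 N. I release it.

```bash
python3 -m inch '[{"delta_pos":[0,0,0],"rotation":[0,0,0]},{"delta_pos":[0,0,0],"rotation":[0,0,0]},{"delta_pos":[0,0,0],"rotation":[0,0,0]},{"delta_pos":[0,0,0],"rotation":[0,0,0]},{"delta_pos":[0,0,0],"rotation":[0,0,0]},{"delta_pos":[0,0,-3],"rotation":[0,0,0]},{"delta_pos":[0,0,-3],"rotation":[0,0,0]},{"delta_pos":[0,0,-3],"rotation":[0,0,0]},{"delta_pos":[0,0,0],"rotation":[0,0,0]}]' 5
python3 d.py 0.458 -0.38 0.15
python3 - <<'E'
from h import *
c=snap("wrist","w8")
crop(c,"w8b",180,130,380,280,4)
E
```

```text
time_s: 8.35
eef_pos: [0.4982, -0.1162, 0.1548]
eef_rot: [0.004, 0.068, 0.998, -0.002]
wrist_force: [0.0, -0.5, 0.6]
opening: 0.586
t 8.35 pos [ 0.4982 -0.1162  0.1548] yaw -0.1356 zax [ 0.0074 -0.0036 -1.    ] F [ 0.04 -0.47  0.58] open 0.586
delta cm [  0.42 -26.68   0.55]
```

View pics/w8b.png

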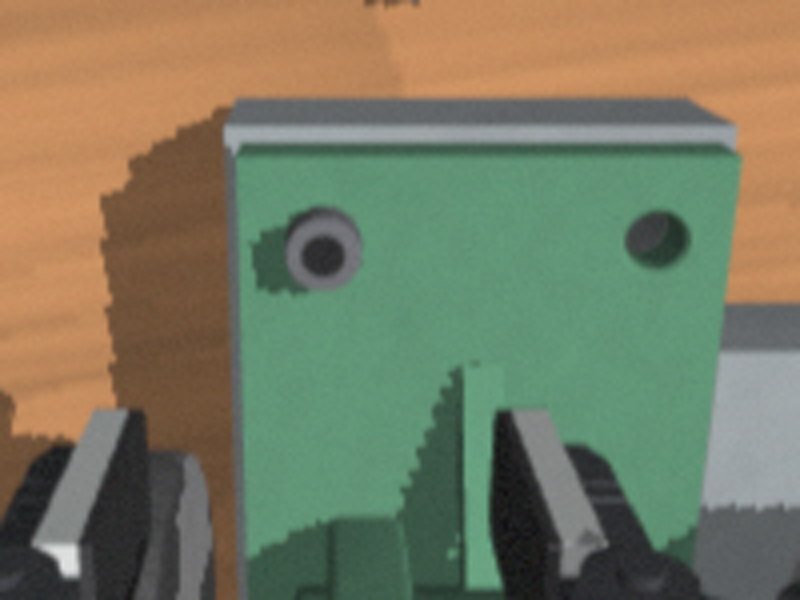

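Bolt a is home, with its head flat around hole1. Next is bolt b.

```bash
python3 -m inch '[{"delta_pos":[0,-4.5,0],"rotation":[0,0,0]},{"delta_pos":[0,-4.5,0],"rotation":[0,0,0]},{"delta_pos":[0,-4.5,0],"rotation":[0,0,0]},{"delta_pos":[0,-4.5,0],"rotation":[0,0,0]},{"delta_pos":[0,-4.5,0],"rotation":[0,0,0]},{"delta_pos":[0.1,-4.5,0],"rotation":[0,0,0]},{"delta_pos":[0,0,0],"rotation":[0,0,0]},{"delta_pos":[0,0,0],"rotation":[0,0,0]},{"delta_pos":[0,0,0],"rotation":[0,0,0]}]'
python3 d.py 0.460 -0.3855 0.058
python3 - <<'E'
from h import *
c=snap("wrist","w9")
crop(c,"w9b",180,130,380,280,4)
E
```

```text
time_s: 9.3
eef_pos: [0.4575, -0.3807, 0.149]
eef_rot: [-0.001, 0.068, 0.998, 0.001]
wrist_force: [-1.2, -0.2, -0.1]
opening: 0.589
t 9.3 pos [ 0.4575 -0.3807  0.149 ] yaw -0.1353 zax [-0.0014  0.0023 -1.    ] F [-1.21 -0.19 -0.12] open 0.589
delta cm [-0.33 -0.46  9.1 ]
```

View pics/w9b.png

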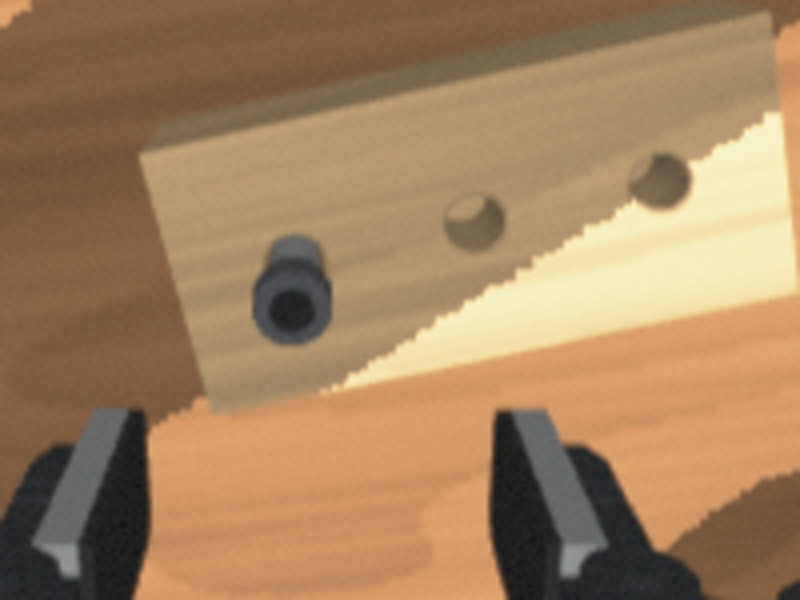

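```bash
python3 - <<'E'
from h import *
c=snap("wrist");p=onz(c,253,206,.074);print(p)
E
python3 -m inch '[{"delta_pos":[-0.33,-0.5,2.0],"rotation":[0,0,0]},{"delta_pos":[0,0,2],"rotation":[0,0,0]},{"delta_pos":[0,0,2],"rotation":[0,0,0]},{"delta_pos":[0,0,2],"rotation":[0,0,0]},{"delta_pos":[0,0,1.1],"rotation":[0,0,0]},{"delta_pos":[0,0,0],"rotation":[0,0,0]},{"delta_pos":[0,0,0],"rotation":[0,0,0]}]'
python3 d.py 0.460 -0.3855 0.058
python3 - <<'E'
from h import *
c=snap("wrist","w9c")
crop(c,"w9d",180,130,380,280,4)
E
```

```text
[ 0.46158777 -0.3854644   0.074     ]
time_s: 10.1
eef_pos: [0.4609, -0.3875, 0.0598]
eef_rot: [0.0, 0.067, 0.998, -0.0]
wrist_force: [0.2, 0.6, 1.3]
opening: 0.586
t 10.1 pos [ 0.4609 -0.3875  0.0598] yaw -0.135 zax [ 3.e-04 -4.e-04 -1.e+00] F [0.24 0.61 1.29] open 0.586
delta cm [0.12 0.19 0.18]
```

View pics/w9d.png

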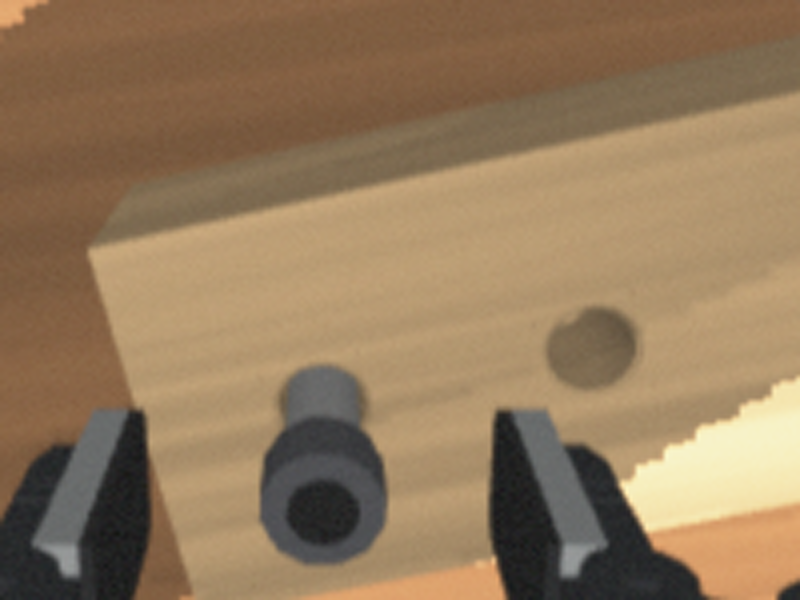

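Bolt b's head is between the pads, about 1 mm off centre, so I go 2 mm lower and close.

```bash
python3 -m inch '[{"delta_pos":[0.1,0.1,0.2],"rotation":[0,0,0]},{"delta_pos":[0,0,0],"rotation":[0,0,0]},{"delta_pos":[0,0,0],"rotation":[0,0,0]}]'
python3 -m inch '[{"delta_pos":[0,0,0],"rotation":[0,0,0]},{"delta_pos":[0,0,0],"rotation":[0,0,0]},{"delta_pos":[0,0,0],"rotation":[0,0,0]},{"delta_pos":[0,0,0],"rotation":[0,0,0]},{"delta_pos":[0,0,0],"rotation":[0,0,0]},{"delta_pos":[0,0,0],"rotation":[0,0,0]}]' 0.5
python3 -m inch '[{"delta_pos":[0,0,-1],"rotation":[0,0,0]},{"delta_pos":[0,0,-2],"rotation":[0,0,0]},{"delta_pos":[0,0,-3],"rotation":[0,0,0]},{"delta_pos":[0,0,-3],"rotation":[0,0,0]},{"delta_pos":[0,0,0],"rotation":[0,0,0]},{"delta_pos":[0,0,0],"rotation":[0,0,0]}]'
python3 d.py 0.506 -0.0365 0.147
```

```text
time_s: 10.45
eef_pos: [0.4597, -0.3868, 0.0578]
eef_rot: [0.0, 0.068, 0.998, -0.0]
wrist_force: [-0.4, 0.4, -0.4]
opening: 0.582
time_s: 11.05
eef_pos: [0.4598, -0.3868, 0.0576]
eef_rot: [0.0, 0.068, 0.998, -0.0]
wrist_force: [-0.8, -0.5, 3.8]
opening: 0.178
time_s: 11.65
eef_pos: [0.4598, -0.3869, 0.1482]
eef_rot: [0.001, 0.068, 0.998, -0.001]
wrist_force: [0.5, 0.1, -1.1]
opening: 0.175
t 11.65 pos [ 0.4598 -0.3869  0.1482] yaw -0.1358 zax [ 0.001  -0.0012 -1.    ] F [ 0.45  0.11 -1.14] open 0.175
delta cm [ 0.17 35.34  0.08]
```

```bash
python3 -m inch '[{"delta_pos":[0,4.4,0],"rotation":[0,0,0]},{"delta_pos":[0,4.4,0],"rotation":[0,0,0]},{"delta_pos":[0,4.4,0],"rotation":[0,0,0]},{"delta_pos":[0,4.4,0],"rotation":[0,0,0]},{"delta_pos":[0,4.4,0],"rotation":[0,0,0]},{"delta_pos":[0,4.4,0],"rotation":[0,0,0]},{"delta_pos":[0,4.4,0],"rotation":[0,0,0]},{"delta_pos":[0.15,4.5,0],"rotation":[0,0,0]},{"delta_pos":[0,0,0],"rotation":[0,0,0]},{"delta_pos":[0,0,0],"rotation":[0,0,0]}]'
python3 -m inch '[{"delta_pos":[0,0,0],"rotation":[0,0,0]},{"delta_pos":[0,0,0],"rotation":[0,0,0]}]'
python3 - <<'E'
from h import *
c=snap("wrist","w10")
crop(c,"w10b",180,130,380,280,4)
E
python3 d.py 0.506 -0.0365 0.147
```

```text
time_s: 12.65
eef_pos: [0.5049, -0.0355, 0.1459]
eef_rot: [-0.001, 0.066, 0.998, 0.0]
wrist_force: [0.2, -0.5, -1.0]
opening: 0.179
time_s: 12.85
eef_pos: [0.5056, -0.0379, 0.1468]
eef_rot: [-0.0, 0.069, 0.998, -0.0]
wrist_force: [-0.1, -0.5, 0.4]
opening: 0.171
t 12.9 pos [ 0.5057 -0.038   0.1469] yaw -0.1379 zax [-6.e-04 -0.e+00 -1.e+00] F [ 0.64 -0.69 -0.15] open 0.176
delta cm [-0.01  0.15 -0.01]
```

View pics/w10b.png

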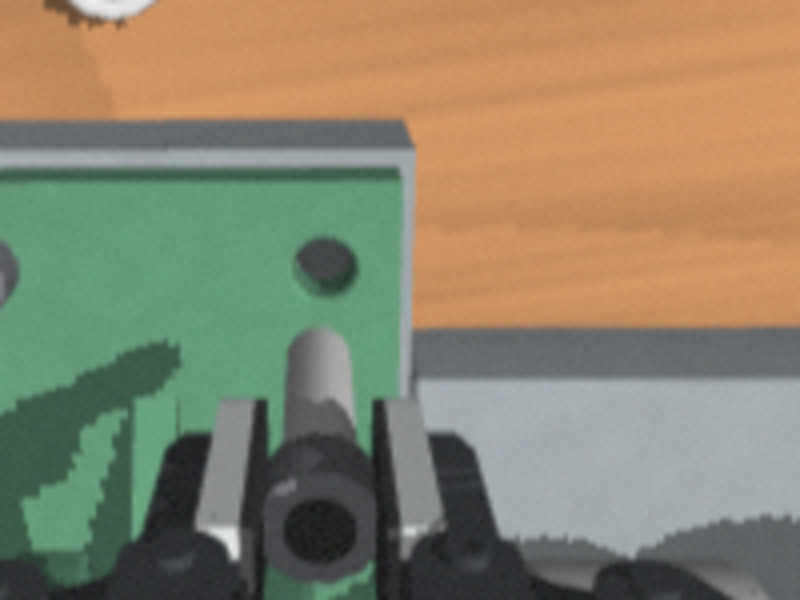

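```bash
python3 - <<'E'
from h import *
np.set_printoptions(precision=4,suppress=True)
c=snap("wrist");o=get_obs();p=o['eef_pos'];M=rot(o['eef_rot']).as_matrix()
h=onz(c,180+326/4,130+267/4,.055)
b=onz(c,180+319.5/4,130+353/4,p[2]-.0455);t=onz(c,180+321/4,130+527/4,p[2]+.0165)
print(h,b,t,(M.T@(h-b))*100)
E
```

```text
[ 0.5076 -0.0352  0.055 ] [ 0.5091 -0.037   0.1016] [ 0.5082 -0.0368  0.1636] [0.1716 0.1584 4.6571]
```

```bash
python3 -m inch '[{"delta_pos":[0.17,0.15,1],"rotation":[0,0,0]},{"delta_pos":[0,0,2],"rotation":[0,0,0]},{"delta_pos":[0,0,1],"rotation":[0,0,0]},{"delta_pos":[0,0,0],"rotation":[0,0,0]},{"delta_pos":[0,0,0],"rotation":[0,0,0]}]'
python3 - <<'E'
from h import *
c=snap("wrist","w11")
crop(c,"w11b",180,130,380,280,4)
E
python3 d.py 0.506 -0.0365 0.147
```

```text
time_s: 13.45
eef_pos: [0.5043, -0.0351, 0.1072]
eef_rot: [-0.0, 0.068, 0.998, 0.0]
wrist_force: [-0.1, 0.2, -0.5]
opening: 0.176
t 13.5 pos [ 0.5048 -0.0351  0.1077] yaw -0.136 zax [ 5.e-04 -1.e-04 -1.e+00] F [ 0.73 -0.29 -0.03] open 0.177
delta cm [-0.14 -0.12 -3.93]
```

View pics/w11b.png

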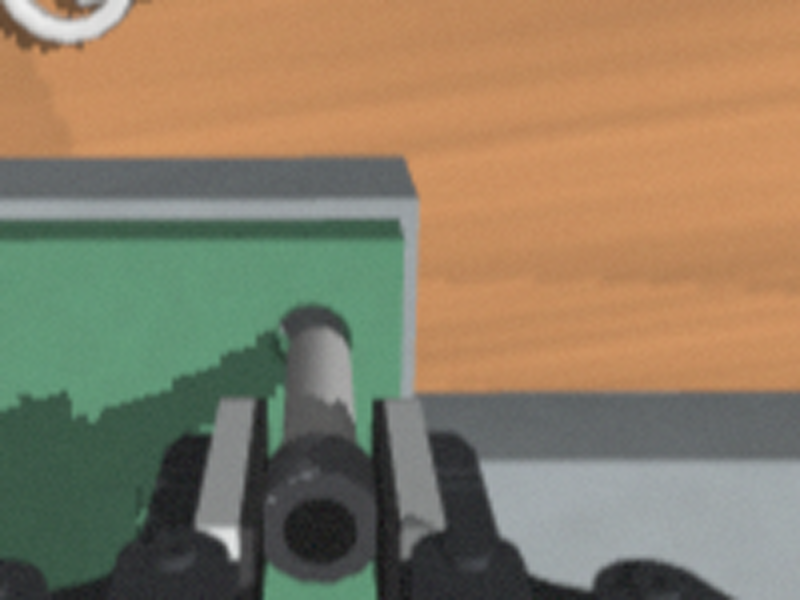

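The bolt is about 0.6 mm off in tool y. I correct that and lower it.

```bash
python3 -m inch '[{"delta_pos":[0,-0.06,0.7],"rotation":[0,0,0]},{"delta_pos":[0,0,0.5],"rotation":[0,0,0]},{"delta_pos":[0,0,0.5],"rotation":[0,0,0]},{"delta_pos":[0,0,0],"rotation":[0,0,0]}]'
python3 -m inch '[{"delta_pos":[0,0,1],"rotation":[0,0,0]},{"delta_pos":[0,0,1],"rotation":[0,0,0]},{"delta_pos":[0,0,1],"rotation":[0,0,0]},{"delta_pos":[0,0,0],"rotation":[0,0,0]},{"delta_pos":[0,0,0],"rotation":[0,0,0]}]'

```

```text
time_s: 13.9
eef_pos: [0.5039, -0.0355, 0.0894]
eef_rot: [-0.001, 0.068, 0.998, 0.0]
wrist_force: [-0.0, -0.4, -0.6]
opening: 0.178
time_s: 14.4
eef_pos: [0.5041, -0.0357, 0.0597]
eef_rot: [-0.0, 0.068, 0.998, -0.0]
wrist_force: [1.5, -1.7, -1.8]
opening: 0.179
```

```bash
python3 -m inch '[{"delta_pos":[0,0,0],"rotation":[0,0,0]},{"delta_pos":[0,0,0],"rotation":[0,0,0]},{"delta_pos":[0,0,0],"rotation":[0,0,0]},{"delta_pos":[0,0,0],"rotation":[0,0,0]},{"delta_pos":[0,0,0],"rotation":[0,0,0]},{"delta_pos":[0,0,-3],"rotation":[0,0,0]},{"delta_pos":[0,0,-4],"rotation":[0,0,0]},{"delta_pos":[0,0,-4],"rotation":[0,0,0]},{"delta_pos":[0,0,-3],"rotation":[0,0,0]},{"delta_pos":[0,0,0],"rotation":[0,0,0]}]' 5
python3 -m inch '[{"delta_pos":[0,0,0],"rotation":[0,0,0]},{"delta_pos":[0,0,0],"rotation":[0,0,0]}]'
python3 - <<'E'
from h import *
c=snap("wrist","w12")
E
python3 d.py 0.465 0.23 0.20
```

```text
time_s: 15.4
eef_pos: [0.5073, -0.0364, 0.2055]
eef_rot: [0.005, 0.068, 0.998, -0.001]
wrist_force: [0.5, -0.8, 0.4]
opening: 0.587
time_s: 15.6
eef_pos: [0.5034, -0.0353, 0.1989]
eef_rot: [-0.001, 0.068, 0.998, 0.0]
wrist_force: [0.5, -0.1, -1.2]
opening: 0.585
t 15.65 pos [ 0.5032 -0.0352  0.1986] yaw -0.1358 zax [-2.9e-03  9.0e-04 -1.0e+00] F [-0.31  0.57 -1.22] open 0.588
delta cm [ 7.38 25.76 -0.1 ]
```

View pics/w12.png

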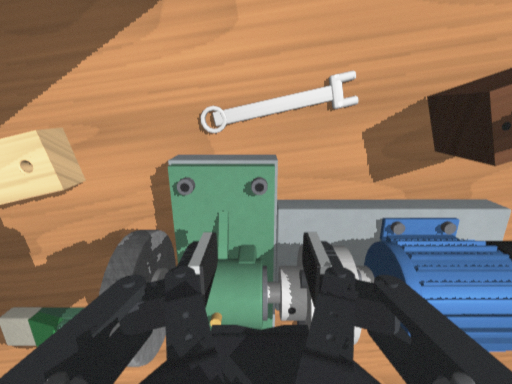

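Both bolts are home. I'll look at the coupling from above before fetching the gauge.

```bash
python3 -m inch '[{"delta_pos":[0,0,-3],"rotation":[0,0,0]},{"delta_pos":[-3.8,2.4,-2],"rotation":[0,0,0]},{"delta_pos":[-3.8,2.4,0],"rotation":[0,0,0]},{"delta_pos":[-3.6,2.4,0],"rotation":[0,0,0]},{"delta_pos":[0,0,0],"rotation":[0,0,0]},{"delta_pos":[0,0,0],"rotation":[0,0,0]},{"delta_pos":[0,0,0],"rotation":[0,0,0]}]'
python3 - <<'E'
from h import *
c=snap("wrist","w13")
crop(c,"w13b",160,120,360,270,4)
E
python3 d.py 0.623 0.02 0.25
```

```text
time_s: 16.35
eef_pos: [0.6239, 0.0205, 0.2489]
eef_rot: [-0.001, 0.068, 0.998, -0.0]
wrist_force: [0.2, 0.9, 0.3]
opening: 0.586
t 16.4 pos [0.624  0.0202 0.2496] yaw -0.1364 zax [-0.0016  0.     -1.    ] F [-0.22 -0.49 -0.43] open 0.587
delta cm [ 0.1  -0.04 -0.04]
```

View pics/w13b.png

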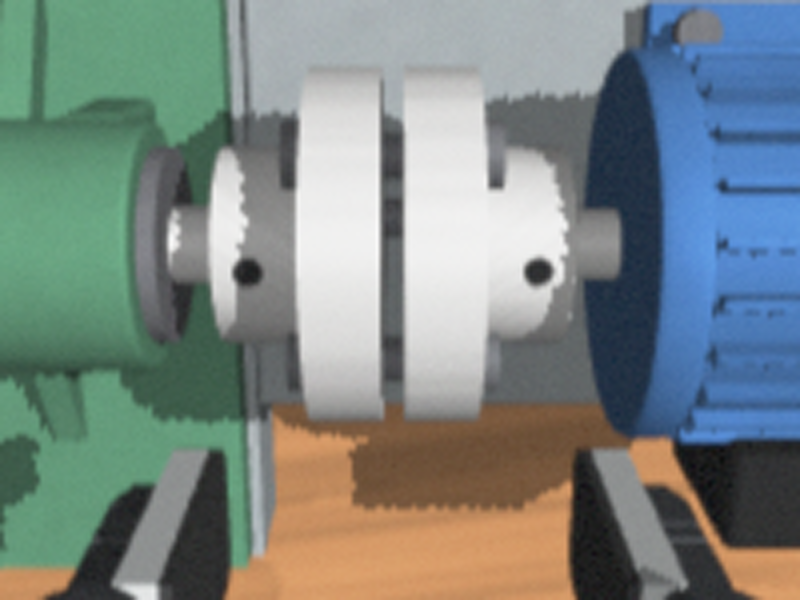

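The coupling gap spans crop columns about 382–404 (wrist columns 255.5–261), vertical in the picture, so the tool yaw already matches the shaft.

```bash
python3 - <<'E'
from h import *
np.set_printoptions(precision=4,suppress=True)
fs=[snap("wrist") for _ in range(4)];c=fs[-1]
g=np.mean([cv2.cvtColor(f['bgr'],cv2.COLOR_BGR2GRAY).astype(float) for f in fs],0)
o=get_obs();M=rot(o['eef_rot']).as_matrix()
def edges(v,lo,hi):
    r=g[v-3:v+4,lo:hi].mean(0);t=(r.max()+r.min())/2
    x=[]
    for i in range(len(r)-1):
        if (r[i]-t)*(r[i+1]-t)<0:x.append(lo+i+(t-r[i])/(r[i+1]-r[i]))
    return np.array(x)
for v in (145,160,175,185,195,210): print(v,edges(v,248,270))
# top-of-rim row: where does world rim top line project (for x about .623)
for z,x in((.146,.6228),):
    print(proj(c,[x,.02,z]))
for v in(165,175,185,195):
    e=edges(v,248,270)
    P=[onz(c,u,v,.146) for u in(e[0],e[-1])];print(v,P[0],P[1],np.linalg.norm(P[0]-P[1])*1e3,"tool y mid (cm)",(M.T@((P[0]+P[1])/2-o['eef_pos']))*100)
# sides of disc silhouettes along central column of spindle disc (col ~245)
col=g[:,240:252].mean(1);print(col[130:146].round(),col[218:232].round())
# hub faces outer
print(edges(190,225,245),edges(190,270,290))
print(o['eef_pos'])
E
```

```text
145 [254.6175 260.6465]
160 [254.8004 260.6959]
175 [254.8036 260.6824]
185 [254.7414 260.8163]
195 [254.7077 260.8865]
210 [255.3887 260.8928]
[257.9881 189.3433]
165 [0.5986 0.0203 0.146 ] [0.5994 0.0259 0.146 ] 5.667474269464701 tool y mid (cm) [ 2.5895 -0.057  10.4825]
175 [0.6082 0.019  0.146 ] [0.609  0.0245 0.146 ] 5.606955291917118 tool y mid (cm) [ 1.6201 -0.0589 10.4833]
185 [0.618  0.0175 0.146 ] [0.6188 0.0233 0.146 ] 5.861924703806778 tool y mid (cm) [ 0.628  -0.0576 10.484 ]
195 [0.6281 0.016  0.146 ] [0.6289 0.022  0.146 ] 6.032987580641557 tool y mid (cm) [-0.3876 -0.0581 10.4848]
[175. 175. 175. 176. 175. 168. 161. 168. 177. 183. 190. 196. 200. 203.
 207. 212.] [166. 160. 152. 142. 131. 113.  97.  93.  98. 115. 142. 155. 149. 140.]
[233.5903] [281.6408]
[0.6247 0.0201 0.2508]
```

Gap about 6 mm; to line the jaws up with it I must shift tool y by −0.2 cm from here, allowing for the 1.45 mm offset seen with both bolts in the jaws. Now to the gauge.

```bash
python3 -m inch '[{"delta_pos":[3.12,3.14,0],"rotation":[0,0,0]},{"delta_pos":[3.12,3.14,0],"rotation":[0,0,0]},{"delta_pos":[3.12,3.14,0],"rotation":[0,0,0]},{"delta_pos":[3.12,3.14,0],"rotation":[0,0,0]},{"delta_pos":[3.12,3.14,0],"rotation":[0,0,0]},{"delta_pos":[3.12,3.14,0],"rotation":[0,0,0]},{"delta_pos":[0,0,1],"rotation":[0,0,-0.15]},{"delta_pos":[0,0,1],"rotation":[0,0,-0.15]},{"delta_pos":[0,0,0],"rotation":[0,0,-0.05]},{"delta_pos":[0,0,0],"rotation":[0,0,0]}]'
python3 -m inch '[{"delta_pos":[0,0,0],"rotation":[0,0,0]},{"delta_pos":[0,0,0],"rotation":[0,0,0]},{"delta_pos":[0,0,0],"rotation":[0,0,0]}]'
python3 - <<'E'
from h import *
c=snap("wrist","w14")
E
python3 d.py 0.466 0.233 0.23
```

```text
time_s: 17.6
eef_pos: [0.4647, 0.2325, 0.2304]
eef_rot: [0.0, -0.107, 0.994, -0.0]
wrist_force: [0.7, 0.4, 0.2]
opening: 0.591
time_s: 17.9
eef_pos: [0.4653, 0.2325, 0.2306]
eef_rot: [0.0, -0.106, 0.994, 0.0]
wrist_force: [0.1, 0.7, 0.1]
opening: 0.583
t 17.95 pos [0.4652 0.2325 0.2305] yaw 0.2134 zax [ 4.e-04  1.e-04 -1.e+00] F [ 1.06 -0.44  0.29] open 0.586
delta cm [-0.09  0.04  0.05]
```

View pics/w14.png

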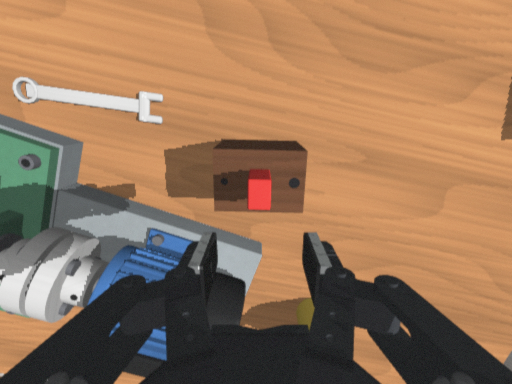

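The stand is square in the picture with the red handle at about (260,190), so the jaws are nearly parallel to it. Now the exact handle position.

```bash
python3 - <<'E'
from h import *
np.set_printoptions(precision=4,suppress=True)
c=snap("wrist");o=get_obs();M=rot(o['eef_rot']).as_matrix()
crop(c,"w14b",200,125,320,220,6)
hsv=cv2.cvtColor(c['bgr'],cv2.COLOR_BGR2HSV)
m=((hsv[...,0]<8)|(hsv[...,0]>172))&(hsv[...,1]>180)
for th in(60,200):
    mm=(m&(hsv[...,2]>th)).astype(np.uint8);mm[:140]=0;mm[220:]=0
    k=cv2.findContours(mm,cv2.RETR_EXTERNAL,cv2.CHAIN_APPROX_NONE)[0];k=max(k,key=cv2.contourArea)
    print(th,cv2.minAreaRect(k),cv2.boundingRect(k))
    (x,y,w,h)=cv2.boundingRect(k)
    u=x+w/2-.5
    for v in(y,y+h-1,y+h/2): 
        P=onz(c,u,v,.138);print(v,P,(M.T@(P-o['eef_pos']))*100)
E
```

```text
60 ((255.25, 183.25), (16.26345443725586, 33.941123962402344), 45.0) (248, 170, 23, 31)
170 [0.4424 0.2283 0.138 ] [2.3176 0.074  9.2384]
200 [0.4704 0.2344 0.138 ] [-0.5462  0.0714  9.239 ]
185.5 [0.4566 0.2314 0.138 ] [0.8631 0.0727 9.2387]
200 ((259.5, 183.0), (6.0, 21.0), 90.0) (249, 180, 22, 7)
180 [0.4514 0.2307 0.138 ] [1.3852 0.1187 9.2386]
186 [0.457  0.2319 0.138 ] [0.8153 0.1185 9.2387]
183.5 [0.4546 0.2314 0.138 ] [1.0537 0.1186 9.2387]
```

View pics/w14b.png

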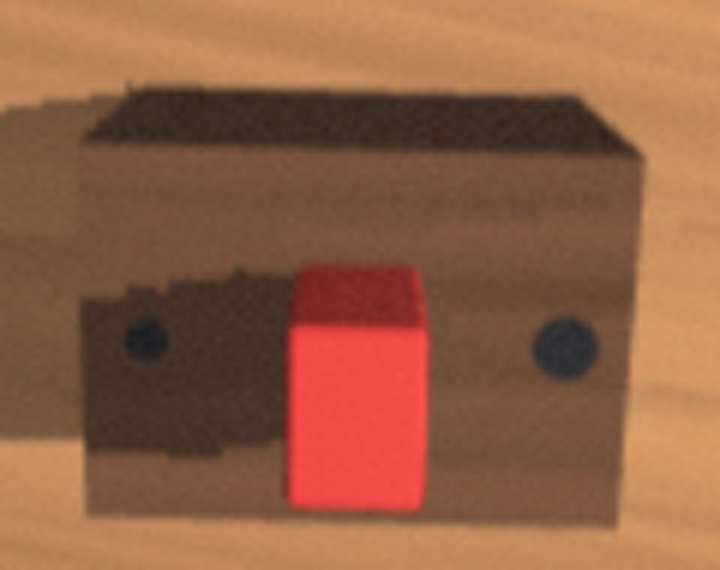

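```bash
python3 - <<'E'
from h import *
np.set_printoptions(precision=4,suppress=True)
c=snap("wrist");o=get_obs();M=rot(o['eef_rot']).as_matrix()
P=onz(c,259.5,194.5,.138);print(P,(M.T@(P-o['eef_pos']))*100,o['eef_pos'])
E
```

```text
[0.4649 0.2337 0.138 ] [0.0052 0.1192 9.2357] [0.4652 0.2325 0.2304]
```

```bash
python3 -m inch '[{"delta_pos":[0,0,2],"rotation":[0,0,0.027]},{"delta_pos":[0,0,3],"rotation":[0,0,0]},{"delta_pos":[0,0,3],"rotation":[0,0,0]},{"delta_pos":[0,0,3],"rotation":[0,0,0]},{"delta_pos":[0,0,2.2],"rotation":[0,0,0]},{"delta_pos":[0,0,0],"rotation":[0,0,0]},{"delta_pos":[0,0,0],"rotation":[0,0,0]},{"delta_pos":[0,0,0],"rotation":[0,0,0]}]'
python3 d.py 0.4652 0.2325 0.098
python3 - <<'E'
from h import *
c=snap("wrist","w15")
crop(c,"w15b",160,150,360,300,4)
E
```

```text
time_s: 18.85
eef_pos: [0.4663, 0.2329, 0.0999]
eef_rot: [0.001, -0.093, 0.996, 0.0]
wrist_force: [0.8, -0.1, 0.4]
opening: 0.583
t 18.85 pos [0.4663 0.2329 0.0999] yaw 0.1872 zax [ 2.6e-03  6.0e-04 -1.0e+00] F [ 0.76 -0.14  0.35] open 0.583
delta cm [ 0.12 -0.02  0.19]
```

View pics/w15b.png

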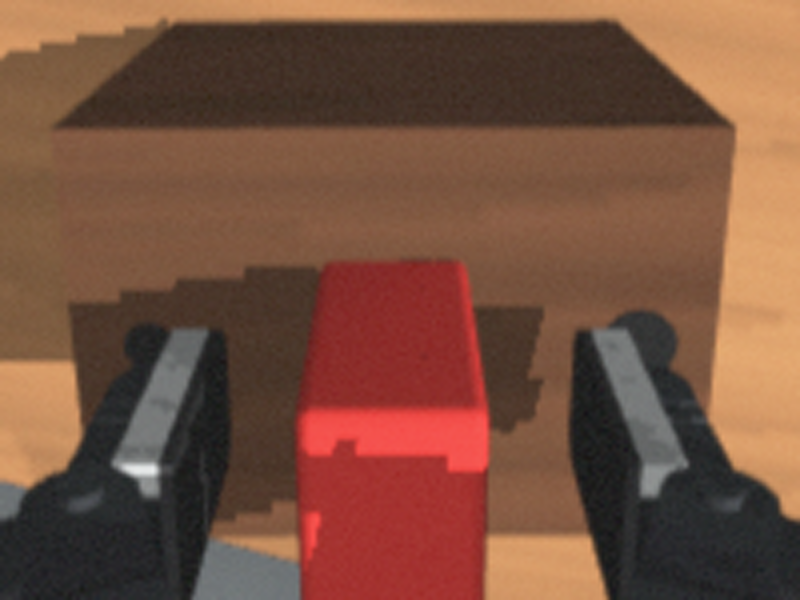

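The handle is square and central within about 1 mm. I nudge and close.

```bash
python3 -m inch '[{"delta_pos":[0,-0.1,0.1],"rotation":[0,0,0]},{"delta_pos":[0,0,0],"rotation":[0,0,0]}]'
python3 -m inch '[{"delta_pos":[0,0,0],"rotation":[0,0,0]},{"delta_pos":[0,0,0],"rotation":[0,0,0]},{"delta_pos":[0,0,0],"rotation":[0,0,0]},{"delta_pos":[0,0,0],"rotation":[0,0,0]},{"delta_pos":[0,0,0],"rotation":[0,0,0]},{"delta_pos":[0,0,0],"rotation":[0,0,0]}]' 0.5
python3 -m inch '[{"delta_pos":[0,0,-1],"rotation":[0,0,0]},{"delta_pos":[0,0,-2],"rotation":[0,0,0]},{"delta_pos":[0,0,-3],"rotation":[0,0,0]},{"delta_pos":[0,0,-4],"rotation":[0,0,0]},{"delta_pos":[0,0,-4],"rotation":[0,0,0]},{"delta_pos":[0,0,-4],"rotation":[0,0,0]},{"delta_pos":[0,0,0],"rotation":[0,0,0]},{"delta_pos":[0,0,0],"rotation":[0,0,0]},{"delta_pos":[0,0,0],"rotation":[0,0,0]}]'
python3 - <<'E'
from h import *
c=snap("wrist","w16");snap("scene","s16")
E
python3 d.py 0.624 0.018 0.28
```

```text
time_s: 19.1
eef_pos: [0.4658, 0.2317, 0.0981]
eef_rot: [0.001, -0.093, 0.996, 0.0]
wrist_force: [0.1, -0.3, -0.4]
opening: 0.586
time_s: 19.7
eef_pos: [0.4655, 0.2317, 0.0976]
eef_rot: [0.0, -0.093, 0.996, 0.0]
wrist_force: [-0.9, 1.1, 5.9]
opening: 0.25
time_s: 20.6
eef_pos: [0.4642, 0.2313, 0.2755]
eef_rot: [-0.002, -0.093, 0.996, -0.0]
wrist_force: [-0.1, -0.2, -2.0]
opening: 0.256
t 20.7 pos [0.4641 0.2313 0.2752] yaw 0.1872 zax [-3.8e-03 -9.0e-04 -1.0e+00] F [-0.29 -0.26 -1.48] open 0.251
delta cm [-11.74 -23.93  -0.52]
```

View pics/w16.png

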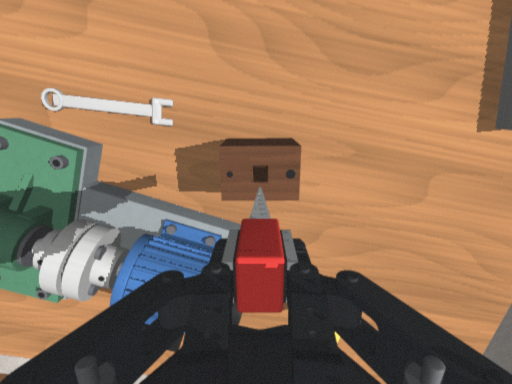

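View pics/s16.png

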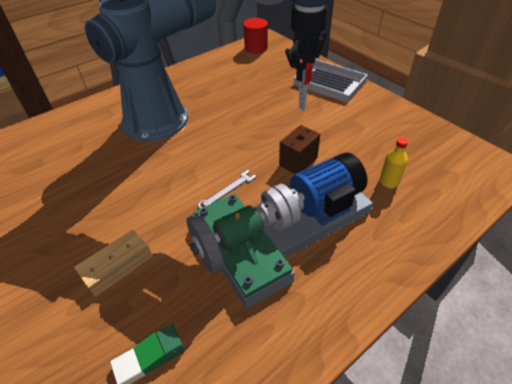

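Gauge held upright, its tip 90 mm below the TCP. I turn it to the shaft yaw and carry it over the gap.

```bash
python3 -m inch '[{"delta_pos":[0,0,0],"rotation":[0,0,0.15]},{"delta_pos":[0,0,0],"rotation":[0,0,0.15]},{"delta_pos":[0,0,0],"rotation":[0,0,0.024]},{"delta_pos":[-3.14,-3.16,0],"rotation":[0,0,0]},{"delta_pos":[-3.14,-3.16,0],"rotation":[0,0,0]},{"delta_pos":[-3.14,-3.16,0],"rotation":[0,0,0]},{"delta_pos":[-3.14,-3.16,0],"rotation":[0,0,0]},{"delta_pos":[-3.14,-3.16,0],"rotation":[0,0,0]},{"delta_pos":[-3.14,-3.16,0],"rotation":[0,0,0]},{"delta_pos":[0,0,0],"rotation":[0,0,0]}]'
python3 -m inch '[{"delta_pos":[0,0,0],"rotation":[0,0,0]},{"delta_pos":[0,0,0],"rotation":[0,0,0]},{"delta_pos":[0,0,0],"rotation":[0,0,0]}]'
python3 - <<'E'
from h import *
c=snap("wrist","w17")
crop(c,"w17b",160,120,360,270,4)
E
python3 d.py 0.625 0.018 0.245
```

```text
time_s: 21.7
eef_pos: [0.6279, 0.013, 0.2753]
eef_rot: [-0.001, 0.069, 0.998, -0.001]
wrist_force: [-0.0, 0.0, -1.9]
opening: 0.25
time_s: 22.0
eef_pos: [0.6254, 0.0194, 0.2771]
eef_rot: [-0.0, 0.067, 0.998, 0.0]
wrist_force: [-0.8, 0.1, -1.9]
opening: 0.253
t 22.05 pos [0.6255 0.0194 0.2774] yaw -0.1345 zax [-0.e+00  1.e-04 -1.e+00] F [ 0.44  0.04 -1.41] open 0.25
delta cm [ 0.03 -0.14  3.24]
```

View pics/w17b.png

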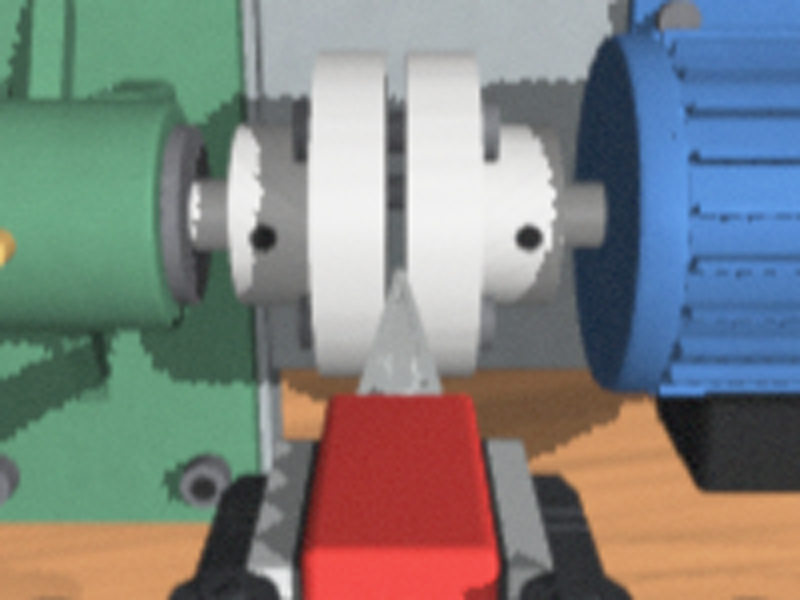

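The tip at crop column 400 is just right of the gap's middle at 396.5, so I shift tool y by −1 mm and go down.

```bash
python3 -m inch '[{"delta_pos":[0,-0.1,1],"rotation":[0,0,0]},{"delta_pos":[0,0,1],"rotation":[0,0,0]},{"delta_pos":[0,0,0.7],"rotation":[0,0,0]},{"delta_pos":[0,0,0],"rotation":[0,0,0]},{"delta_pos":[0,0,0],"rotation":[0,0,0]},{"delta_pos":[0,0,0],"rotation":[0,0,0]}]'
python3 - <<'E'
from h import *
c=snap("wrist","w18")
crop(c,"w18b",210,140,310,215,8)
E
python3 d.py 0.625 0.018 0.245
```

```text
time_s: 22.65
eef_pos: [0.6262, 0.0171, 0.2506]
eef_rot: [0.0, 0.068, 0.998, -0.0]
wrist_force: [0.4, -0.6, -1.9]
opening: 0.25
t 22.7 pos [0.6262 0.017  0.2507] yaw -0.1368 zax [ 9.e-04 -1.e-04 -1.e+00] F [ 0.25  0.5  -1.79] open 0.246
delta cm [0.14 0.08 0.57]
```

View pics/w18b.png

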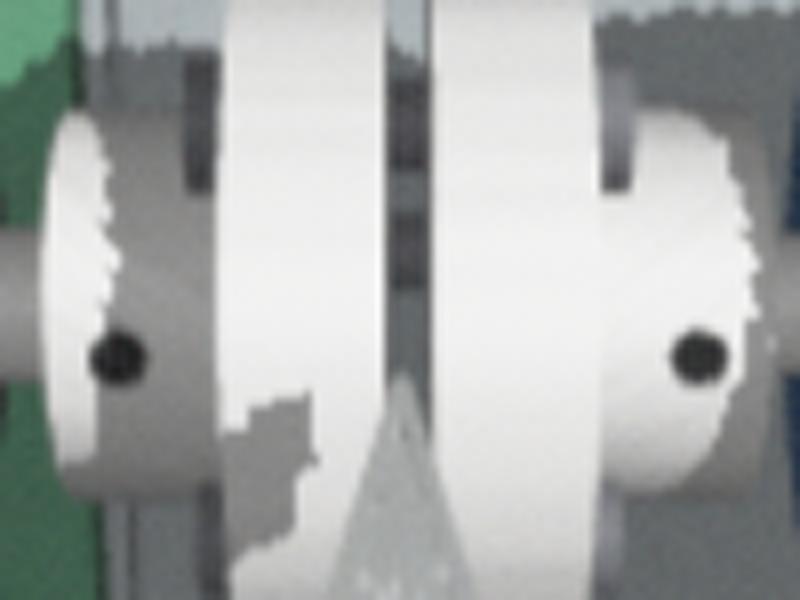

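The tip is at column 402 and the gap's middle at 408, so about 0.6 mm more in +y. Then I enter the gap.

```bash
python3 -m inch '[{"delta_pos":[0,0.06,0.5],"rotation":[0,0,0]},{"delta_pos":[0,0,0.5],"rotation":[0,0,0]},{"delta_pos":[0,0,0.5],"rotation":[0,0,0]},{"delta_pos":[0,0,0.5],"rotation":[0,0,0]},{"delta_pos":[0,0,0.3],"rotation":[0,0,0]},{"delta_pos":[0,0,0],"rotation":[0,0,0]},{"delta_pos":[0,0,0],"rotation":[0,0,0]}]'
python3 - <<'E'
from h import *
c=snap("wrist","w19")
crop(c,"w19b",210,140,310,215,8)
E
python3 d.py 0.625 0.018 0.245
```

```text
time_s: 23.4
eef_pos: [0.626, 0.0177, 0.2272]
eef_rot: [-0.0, 0.068, 0.998, -0.0]
wrist_force: [-0.2, 0.2, -1.9]
opening: 0.249
t 23.45 pos [0.6261 0.0177 0.2275] yaw -0.1368 zax [ 4.e-04 -0.e+00 -1.e+00] F [ 0.24 -0.31 -1.48] open 0.249
delta cm [ 0.12  0.01 -1.75]
```

View pics/w19b.png

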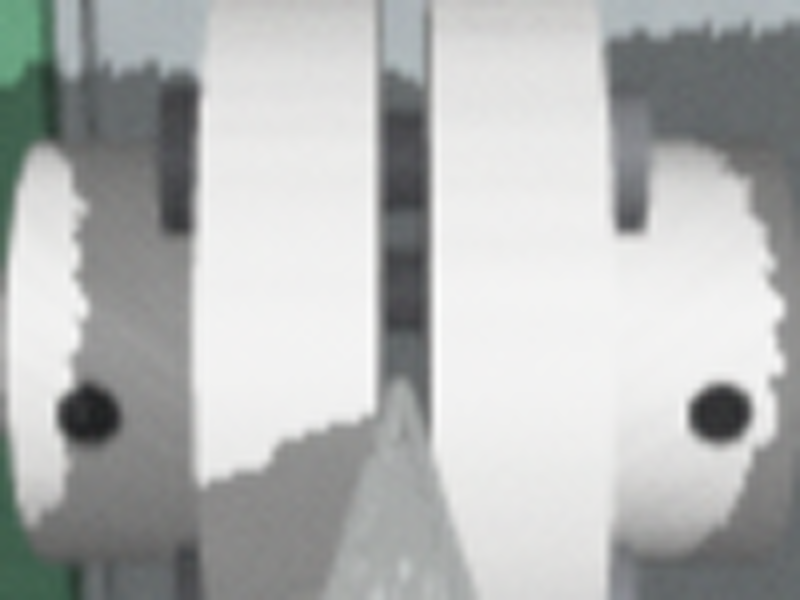

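```bash
python3 - <<'E'
import numpy as np
# w13: camera tool frame, TCP z .2496; tool x toward robot
import json
f=192/np.tan(np.radians(71.315/2));cy=192.03
A=[]
for v in (136.8,224.6):
    y=(v-cy)/f
    dx=-.9536*y-.3011; dz=-.3011*y+.9536  # tool x, z(down)
    A.append(np.arctan2(dx,dz))
mid=sum(A)/2;half=abs(A[0]-A[1])/2
# camera at tool x .0777, z -.1436 ; shaft at depth .2496-.096=.1536
D=.05/np.sin(half);print("range",D,"vertical",D*np.cos(mid),"expected",.1536+.1436)
print("shaft tool x (cm)",100*(.0777+np.tan(mid)*(.1536+.1436)))
E
```

```text
range 0.3093994703451827 vertical 0.29862845060681503 expected 0.2972
shaft tool x (cm) -0.2839289928685304
```

The shaft lies at x ≈ 0.626 and agrees with the TCP to about 1 mm. Now down in small steps, watching the force.

```bash
python3 -m inch '[{"delta_pos":[0,0.02,0.4],"rotation":[0,0,0]},{"delta_pos":[0,0,0.4],"rotation":[0,0,0]},{"delta_pos":[0,0,0.2],"rotation":[0,0,0]},{"delta_pos":[0,0,0],"rotation":[0,0,0]},{"delta_pos":[0,0,0],"rotation":[0,0,0]}]'
python3 -m inch '[{"delta_pos":[0,0,0.1],"rotation":[0,0,0]},{"delta_pos":[0,0,0],"rotation":[0,0,0]},{"delta_pos":[0,0,0],"rotation":[0,0,0]}]'
python3 -m inch '[{"delta_pos":[0,0,0.1],"rotation":[0,0,0]},{"delta_pos":[0,0,0],"rotation":[0,0,0]},{"delta_pos":[0,0,0],"rotation":[0,0,0]}]'
```

```text
time_s: 23.95
eef_pos: [0.626, 0.0179, 0.2172]
eef_rot: [-0.0, 0.068, 0.998, 0.0]
wrist_force: [-0.1, -0.0, -1.4]
opening: 0.25
time_s: 24.25
eef_pos: [0.6261, 0.0179, 0.2163]
eef_rot: [0.0, 0.068, 0.998, 0.0]
wrist_force: [0.1, -0.7, -1.4]
opening: 0.252
time_s: 24.55
eef_pos: [0.626, 0.0179, 0.2152]
eef_rot: [-0.0, 0.068, 0.998, 0.0]
wrist_force: [0.1, 0.1, -2.3]
opening: 0.253
```

```bash
for i in 1; do
python3 -m inch '[{"delta_pos":[0,0,0.1],"rotation":[0,0,0]},{"delta_pos":[0,0,0],"rotation":[0,0,0]}]' | sed -n '2p;4p'
python3 -m inch '[{"delta_pos":[0,0,0.1],"rotation":[0,0,0]},{"delta_pos":[0,0,0],"rotation":[0,0,0]}]' | sed -n '2p;4p'
python3 -m inch '[{"delta_pos":[0,0,0.1],"rotation":[0,0,0]},{"delta_pos":[0,0,0],"rotation":[0,0,0]}]' | sed -n '2p;4p'; done
```

```text
eef_pos: [0.6259, 0.0179, 0.2141]
wrist_force: [-0.5, 0.8, -1.0]
eef_pos: [0.626, 0.018, 0.2131]
wrist_force: [1.3, 0.4, -1.6]
eef_pos: [0.626, 0.018, 0.2121]
wrist_force: [0.1, 0.2, -1.9]
```

```bash

python3 -m inch '[{"delta_pos":[0,0,0.1],"rotation":[0,0,0]},{"delta_pos":[0,0,0],"rotation":[0,0,0]}]' | sed -n '2p;4p'
python3 -m inch '[{"delta_pos":[0,0,0.1],"rotation":[0,0,0]},{"delta_pos":[0,0,0],"rotation":[0,0,0]}]' | sed -n '2p;4p'
python3 -m inch '[{"delta_pos":[0,0,0.05],"rotation":[0,0,0]},{"delta_pos":[0,0,0],"rotation":[0,0,0]}]' | sed -n '2p;4p'
```

```text
eef_pos: [0.6261, 0.018, 0.2112]
wrist_force: [-0.2, 1.2, -2.1]
eef_pos: [0.6261, 0.018, 0.2104]
wrist_force: [0.9, 2.3, -1.2]
eef_pos: [0.6262, 0.0181, 0.21]
wrist_force: [0.5, 1.7, 0.4]
```

```bash
python3 - <<'E'
from h import *
c=snap("wrist","w20")
crop(c,"w20b",210,160,310,235,8)
E
```

```text
(no output)
```

View pics/w20b.png

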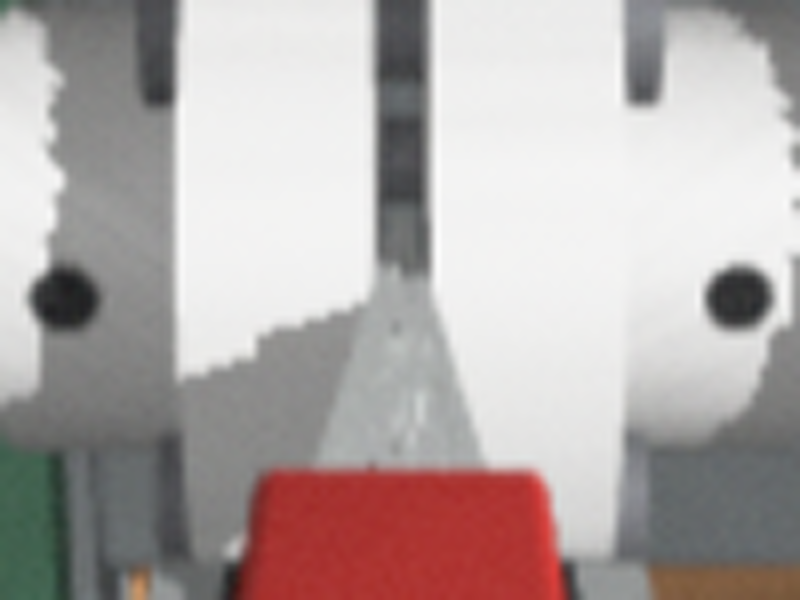

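The blade now fills the gap, with contact starting on the spindle side (Fy +2). I'll average the force readings.

```bash
cat > f.py <<'E'
from h import *
F=[];P=[]
for i in range(10):
    camera("wrist");o=get_obs();F.append(o['wrist_force']);P.append(o['eef_pos']);T=o['torque']
F=np.mean(F,0);M=rot(o['eef_rot']).as_matrix()
print("t",round(o['time_s'],2),"F world",F.round(2),"tool",(M.T@F).round(2),"pos",np.mean(P,0).round(4),"zax",M[:,2].round(4))
E
python3 f.py
python3 -m inch '[{"delta_pos":[0,0.03,0],"rotation":[0,0,0]},{"delta_pos":[0,0,0],"rotation":[0,0,0]}]' | sed -n '2p;4p'
python3 f.py
```

```text
t 26.3 F world [0.2  2.1  1.73] tool [ 0.09  2.11 -1.73] pos [0.6262 0.018  0.21  ] zax [ 5.e-04  1.e-04 -1.e+00]
eef_pos: [0.6262, 0.0181, 0.2099]
wrist_force: [-0.5, 1.6, 3.0]
t 27.0 F world [0.27 1.3  2.73] tool [-0.09  1.32 -2.73] pos [0.6261 0.0181 0.2099] zax [ 2.e-04 -2.e-04 -1.e+00]
```

```bash

python3 -m inch '[{"delta_pos":[0,0.04,0.05],"rotation":[0,0,0]},{"delta_pos":[0,0,0],"rotation":[0,0,0]},{"delta_pos":[0,0,0],"rotation":[0,0,0]}]' | sed -n '2p;4p'
python3 f.py; python3 f.py
```

```text
eef_pos: [0.6262, 0.0182, 0.2094]
wrist_force: [-1.2, -1.5, 4.0]
t 27.8 F world [-0.34 -2.07  4.44] tool [ 0.06 -2.1  -4.43] pos [0.6262 0.0183 0.2094] zax [ 2.e-04 -5.e-04 -1.e+00]
t 28.3 F world [-0.17 -2.6   4.99] tool [-0.19 -2.6  -4.99] pos [0.6262 0.0183 0.2094] zax [ 2.e-04 -6.e-04 -1.e+00]
```

```bash

python3 -m inch '[{"delta_pos":[0,-0.03,0.02],"rotation":[0,0,0]},{"delta_pos":[0,0,0],"rotation":[0,0,0]},{"delta_pos":[0,0,0],"rotation":[0,0,0]}]' | sed -n '2p;4p'
python3 f.py; python3 f.py
```

```text
eef_pos: [0.6262, 0.0183, 0.2093]
wrist_force: [-0.3, -1.4, 5.6]
t 29.1 F world [-0.52 -1.76  5.52] tool [ 0.28 -1.82 -5.52] pos [0.6262 0.0183 0.2093] zax [ 3.e-04 -2.e-04 -1.e+00]
t 29.6 F world [-0.54 -1.88  5.46] tool [ 0.28 -1.94 -5.46] pos [0.6262 0.0183 0.2093] zax [ 4.e-04 -1.e-04 -1.e+00]
```

```bash

python3 -m inch '[{"delta_pos":[0,-0.03,0.02],"rotation":[0,0,0]},{"delta_pos":[0,0,0],"rotation":[0,0,0]},{"delta_pos":[0,0,0],"rotation":[0,0,0]}]' | sed -n '2p;4p'
python3 f.py; python3 f.py
python3 - <<'E'
from h import *
c=snap("wrist","w21");s=snap("scene");crop(s,"s21",170,60,390,310,2.4);t=snap("top","t21")
E
```

```text
eef_pos: [0.6262, 0.0182, 0.2092]
wrist_force: [-0.8, -0.9, 6.6]
t 30.4 F world [-0.33 -1.02  6.13] tool [ 0.19 -1.05 -6.13] pos [0.6262 0.0182 0.2092] zax [ 6.e-04  2.e-04 -1.e+00]
t 30.9 F world [-0.09 -1.11  6.04] tool [-0.07 -1.11 -6.04] pos [0.6262 0.0182 0.2092] zax [ 6.e-04  3.e-04 -1.e+00]
```

View pics/w21.png

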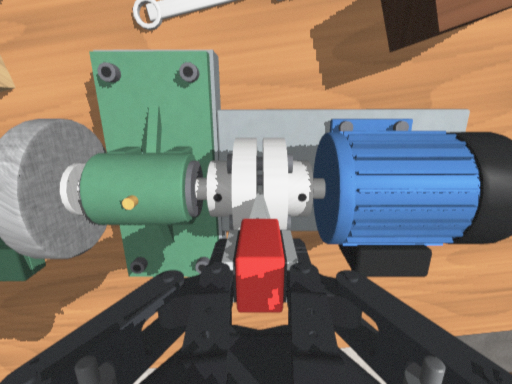

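View pics/s21.png

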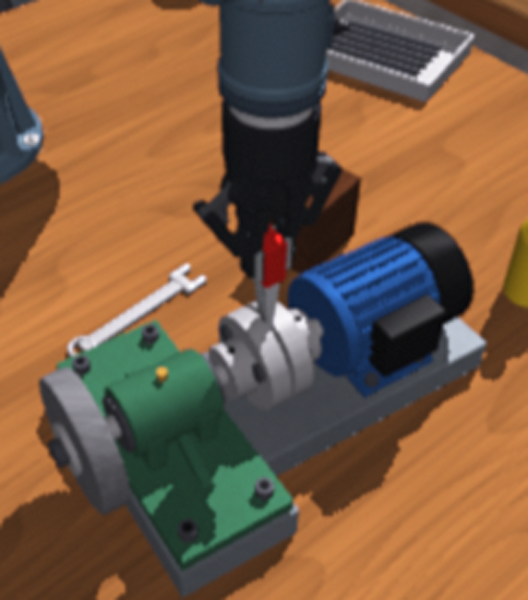

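The bolts are down and the gauge is upright in the gap. It holds still, with steady forces on both faces (about 7.8 N net downward, about 1 N sideways imbalance). Handing in.

```bash
python3 - <<'E'
from bench import *
print(hand_in())
E
```

```text
the job is handed in; nothing more can be done
None
```

Both bolts are in the two near foot holes, and the taper gauge is held upright in the coupling gap at drag depth. I handed the job in at about 31 s; it gave no verdict.

- **Bolts:** The wrist and scene pictures show both heads flat on the foot. I did not measure their height.
- **Gauge:** The tip is about 26 mm below the rims, counting down from its given height in the stand. That depth means a gap of about 6.4 mm. The gap read about 5.6–6.0 mm directly from the picture, so the two differ by about half a millimetre; I trust the gauge depth more.
- **Drag:** In the last readings the gauge was still and within 0.001 rad of upright. The net downward push was about 7.8 N, with about 1 N more on the motor face than on the spindle face. The force on each face is worked out from these wrist readings, not measured separately. It should be a few newtons or more per face, well under 50 N.
- **Other items:** I did not touch the oil bottle, the compound bar or the wrench.
- **Disagreement:** The top camera placed the holes 2–3 mm from where the wrist camera did. I used the wrist camera, with a 1.5 mm sideways correction seen with both bolts in the jaws.

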